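# Stow brake pads and pour key floats into the hall tray

### The job

Tidy the spares away: pull the white tray right out from under the cubby's roof board, lay every brake pad in its wide section, then carry the jug over upright, turn it so that its spout faces in over the narrow section and only then tip it there, spout down, so that all the cork floats roll into the narrow section. Stand the empty jug upright in the middle of its round coaster again and push the loaded tray fully home. Never tip the jug anywhere but with its spout over the tray, and leave the bell, jar, tyre levers and bottom bracket tool alone.

Things in the scene. Friction and masses are not known exactly. Their poses are not given: they have to be found in the camera images.
- tray (a joint): slide of the white tray out of the cubby, m: 0 = fully home under the roof board, 0.185 = fully out (end stop). Opens towards the robot (the cubby's -x), no spring, friction about 1.5 N plus 6 N s/m, stays where left. Starts 0 to 0.03
- cubby: fixed low teak cubby standing on the board, 250 deep (x) x 340 wide (y) x 77 high, open at its front (-x) side; roof board 15 thick, underside 62 above the work surface; origin: centre of its underside; the roof's front edge is at its x = -125 mm. Yaw within 0.08 rad. The tray slides under its roof
- tray_handle (a point): centre of the tray's steel bar handle: bar 120 long along the tray's y, 12 x 12 in section, 39 above the work surface, 46 in front (-x) of the outer face of the tray front with open space between bar and front (two posts at its ends only, 108 apart). Axes as the cubby's
- tray_narrow (a point): centre of the floor of the tray's narrow section (the one to the robot's left, +y), where the floats go. The white tray is 230 long (x) x 300 wide (y), floor top 10 and wall tops 50 above the work surface, walls 5 thick. This section is 220 (x) x 130 (y) inside. Axes as the cubby's; moves with the tray. With the tray fully out, the part of a section clear of the roof runs from 110 in front (-x) of this point to 68 behind it
- tray_wide (a point): centre of the floor of the tray's wide section (robot's right, -y), where the pads go: 220 (x) x 155 (y) inside, parted from the narrow one by a 5 thick divider that ends 48 above the work surface. Axes as the cubby's; moves with the tray
- coaster: fixed round cork coaster, 140 diameter, 4 thick, flat, on one side of the tray (left or right); origin: centre of its underside
- jug: loose grey plastic measuring jug, about 0.14 kg, holding the floats; origin: centre of its underside, z up. Round, 120 high, outer radius 46 at the foot and 62 at the rim, wall 4, inner floor 5 up. Spout at the rim towards its own +x, handle towards its own -x. The floats begin to roll out along the spout side when tipped about 85 to 90 deg about its own +y (spout down), all out by about 95; tip slowly there, as they leave with some speed
- jug_spout (a point): tip of the jug's spout, at (80, 0, 130) mm in the jug's frame; the spout is a 50 wide channel with 17 high sides
- jug_handle (a point): middle of the jug's handle grip, at (-90, 0, 78) mm in the jug's frame: a flat upright rubber-coated slab 36 (x) x 14 (y, the width to pinch) x 84 high, from 30 to 114 above the jug's underside, joined to the jug by a strut at top and bottom
- mat: fixed grey felt mat, 240 (x) x 130 (y) x 3 thick, on the other side of the tray from the coaster, where the brake pads lie; origin: centre of its underside
- float1: cork key float, a 28 mm ball of 12 g, starts in the jug; origin: its centre. 2 to 4 floats are present
- float2: cork key float, a 28 mm ball of 12 g, starts in the jug; origin: its centre. 2 to 4 floats are present
- float3: cork key float, a 28 mm ball of 12 g, starts in the jug; origin: its centre. 2 to 4 floats are present
- float4: cork key float, a 28 mm ball of 12 g, starts in the jug; origin: its centre. 2 to 4 floats are present
- pad1: loose bicycle brake pad, black block with aluminium backing on top, 72 long (x) x 14 wide (y) x 20 high, 35 g, starts on the mat; origin: centre of its underside. 2 to 4 pads are present
- pad2: loose bicycle brake pad, black block with aluminium backing on top, 72 long (x) x 14 wide (y) x 20 high, 35 g, starts on the mat; origin: centre of its underside. 2 to 4 pads are present
- pad3: loose bicycle brake pad, black block with aluminium backing on top, 72 long (x) x 14 wide (y) x 20 high, 35 g, starts on the mat; origin: centre of its underside. 2 to 4 pads are present
- pad4: loose bicycle brake pad, black block with aluminium backing on top, 72 long (x) x 14 wide (y) x 20 high, 35 g, starts on the mat; origin: centre of its underside. 2 to 4 pads are present
- jar: bystander: glass jar with twist cap, 76 diameter, 80 high, loose; origin: centre of underside
- bell: bystander: black bicycle bell, dome 64 diameter, 41 high, loose; origin: centre of underside
- lever1: bystander: red tyre lever, 112 long (y) x 20 x 8, lying loose on the cubby's roof; origin: centre of underside
- lever2: bystander: the second red tyre lever, same size, behind the first on the roof
- bbtool: bystander: steel bottom bracket tool, 180 long (y), 22 high at its cup end, lying loose on the cubby's roof behind the levers; origin: underside, near its middle
Not all that is in view belongs to the job. Leave any blue or orange look-alike of the pad1 alone. Several things have the shape of the jug; the one meant has the colours described above.

How it is judged (in metres and radians):
On the way, in this order (a step that is already met when the one before it is completed fails the run):
1. the tray is pulled out at least 150 mm (value of joint tray above 0.15 m), for 0.2 s.
2. the jug is tipped at least 50 degrees spout down with its spout tip over the narrow section of the tray (angle between jug's own x axis and vertical above 2.44 rad and value of joint tray above 0.12 m and x of jug_spout in the frame of tray_narrow between -0.115 and 0.115 m and y of jug_spout in the frame of tray_narrow between -0.075 and 0.075 m and z of jug_spout in the frame of tray_narrow between -0.01 and 0.35 m), for 0.2 s.
3. all floats lie in the narrow section (x of float1 in the frame of tray_narrow between -0.112 and 0.112 m and y of float1 in the frame of tray_narrow between -0.067 and 0.067 m and z of float1 in the frame of tray_narrow between -0.01 and 0.05 m and x of float2 in the frame of tray_narrow between -0.112 and 0.112 m and y of float2 in the frame of tray_narrow between -0.067 and 0.067 m and z of float2 in the frame of tray_narrow between -0.01 and 0.05 m and x of float3 in the frame of tray_narrow between -0.112 and 0.112 m and y of float3 in the frame of tray_narrow between -0.067 and 0.067 m and z of float3 in the frame of tray_narrow between -0.01 and 0.05 m and x of float4 in the frame of tray_narrow between -0.112 and 0.112 m and y of float4 in the frame of tray_narrow between -0.067 and 0.067 m and z of float4 in the frame of tray_narrow between -0.01 and 0.05 m), for 0.2 s.
At the end, for the whole second after the job is handed in: tray within 10 mm of home; every present float in the narrow section, every present pad low in the wide section (under 30 mm over its floor); jug upright (0.1 rad), at rest on the coaster, centres within 35 mm (all of step 3 and value of joint tray below 0.01 m and x of pad1 in the frame of tray_wide between -0.112 and 0.112 m and y of pad1 in the frame of tray_wide between -0.079 and 0.079 m and z of pad1 in the frame of tray_wide between -0.01 and 0.03 m and x of pad2 in the frame of tray_wide between -0.112 and 0.112 m and y of pad2 in the frame of tray_wide between -0.079 and 0.079 m and z of pad2 in the frame of tray_wide between -0.01 and 0.03 m and x of pad3 in the frame of tray_wide between -0.112 and 0.112 m and y of pad3 in the frame of tray_wide between -0.079 and 0.079 m and z of pad3 in the frame of tray_wide between -0.01 and 0.03 m and x of pad4 in the frame of tray_wide between -0.112 and 0.112 m and y of pad4 in the frame of tray_wide between -0.079 and 0.079 m and z of pad4 in the frame of tray_wide between -0.01 and 0.03 m and horizontal distance between jug and coaster below 0.035 m and angle between jug's own z axis and vertical below 0.1 rad and height (world z) of jug below 0.012 m and linear speed of jug below 0.02 m/s); the robot touches nothing.
It fails at once if the jug is tipped more than 50 degrees while its spout tip is not over the tray (angle between jug's own z axis and vertical above 0.87 rad and (x of jug_spout in the frame of tray_narrow below -0.12 m or x of jug_spout in the frame of tray_narrow above 0.12 m or y of jug_spout in the frame of tray_narrow above 0.08 m or y of jug_spout in the frame of tray_narrow below -0.235 m)).
It fails at once if the bell, jar, a tyre lever or the bottom bracket tool is moved more than 30 mm (distance of any of jar, bell, lever1, lever2, bbtool from where it was at the start of the episode above 0.03 m).
Of float1, float2, float3, float4 only 2 to 4 are there at a start; the rules pass over those that are not, and their reading is None.
Of pad1, pad2, pad3, pad4 only 2 to 4 are there at a start; the rules pass over those that are not, and their reading is None.
At some moment in a run one of pad1, pad2, pad3, pad4 may be knocked a few centimetres aside while the robot is not near it.
It also fails if it takes over 210 s, if anything falls off the work surface, if the arm or the gripper's body presses on something with over 40 N, if the wrist force passes 120 N, or if a joint passes its speed limit or range.

### The arm

A 6-joint arm with a two-finger parallel gripper is mounted at the origin on the work surface. World frame = base frame: x ahead of the robot, y to its left, z up, the work surface at z = 0. Lengths are in mm, angles in rad, forces in N, time in s.
With the tool pointing down it reaches from about 350 to 950 mm from the base axis. Payload 17.4 kg.
Tool frame: the origin (TCP) lies between the finger pads; the fingertips stand 19 mm ahead of it and the grasp point (between the pads) is the TCP; z points along the fingers, y is the line along which they close (so a half turn about z gives the same grasp; the last joint's range is limited). The gripper opens to 93 mm and grips with 3 to 60 N. Pads are 15 mm wide; open, the fingers measure 128 mm over their backs; the gripper's body (75 mm by 188 mm) begins 65 mm behind the grasp point.
Start: joints at [-1.299, 0.116, 1.442, -0, 1.584, -0.038], TCP at [205.777, -642.875, 237.646] pointing down, gripper open.
Joint ranges: [-2.83, 2.83], [-0.83, 2.19], [0.07, 2.5], [-1.14, 4.28], [0.01, 3], [-2.97, 2.97]. Speed limits (rad/s): [1.89, 1.89, 2.22, 3.14, 3.14, 3.14].

### API

Orientations are given as a unit quaternion [w, x, y, z].
In Python, from station import robot gives the robot as it stands. The module is installed in compiled form; this text tells all that it offers.
- The arm moves only by the tool jog_arm, never from a script. Its argument "commands" is one flat list of numbers, 7 for each row, row after row: the shift along the tool's x, y, z scaled (see below), then the turn, a rotation vector about the tool's x, y, z scaled (see below), then the finger opening in mm, from 0 to 93. In form: [x, y, z, wx, wy, wz, hand, x, y, z, wx, wy, wz, hand, ...]. A call has exactly 10 rows; each row is the pose to reach, as a shift and turn from the pose commanded when the call began, along the tool's axes at that moment; what a row does not reach only later rows make up. The controller multiplies each number of a shift by 0.5 m and each number of a turn by pi/4 rad. A row lasts 1/8 s, in which the tool goes at most 62.5 mm and 10.7 degrees, less where a joint would pass 70% of its speed; a pose out of reach is approached as far as the arm can. A call with a number of a shift or a turn outside -1 to 1 is refused whole. A call with a gripper value outside its range is refused whole. The fingers move at their own pace and stop on an object; "force" is the grip in N (left out, the last holds). Time passes only in rows, so rows that repeat a pose let the fingers close, or fill a call up. It gives the time, the measured TCP pose, the force, the opening and the grip force at its end, in the units of the state.
- robot.read_state(): the state, without advancing time (a new reading comes with each control period).
- robot.grab_frame(name): name is "scene" or "top" or "wrist"; returns a dict with "frame" (420x560x3 uint8, red, green, blue), "range_z" (420x560 float32, mm along the optical axis (not along the pixel's ray), 0 where there is no reading), "intrinsics" (3x3 intrinsics, pixels), "R" (3x3) and "t" (3): a world point X has camera coordinates R X + t; the wrist camera has in their place "T_tool_cam" (4x4, takes a point from camera to tool coordinates, whose origin is the TCP and whose axes are the flange's). Camera axes: x right, y down, z forward; pixel columns grow to the right and rows downward; lengths in mm; the calibration is good to about 2 mm. A picture is of the moment at which its call begins: read the wrist's pose just before it.
- robot.sign_off(): hands the job in; it is judged then, once.
Trained networks look in a picture, given as the dict that the camera call returned (one of the last four; its "shot" number tells which), for a name from the list of things; names that differ only in an ending like _2 or _b are one class to them, and where a whole thing is asked for, a point or a joint stands for the part that bears it (a point fixed in the world has none). Each returns a list of dicts, best first, with "p" (0 to 1); they miss things now and then, are a little off and sometimes report something else, mostly with a low value. They report only what shows in the picture. A call takes as long as a camera call. They do not tell look-alikes from the thing itself.
- robot.boxes_of(thing, picture): "uv" ([column, row] in pixels, amid what is visible of it).
- robot.spot_point(thing, picture): "uv" ([column, row] in pixels: a listed point, or the origin of a listed thing).
The state is a dict: "time": time; "q": joint angles; "qvel": joint speeds; "effort": joint torques, N m; "ee_pos": TCP position; "tool_rot": TCP orientation; "contact_force": force on the tool from outside, world axes, zero at the start; "ft_torque": the same for the moment, N m; "opening": finger opening in mm; "grasp_force": force on a finger pad.
Only numpy, scipy, OpenCV 4.12 (cv2) and the standard library are available. Lean on these libraries where they do the work, as an engineer would, in place of code of your own. Each camera call takes 0.05 s, during which the arm holds its last target. There are 200 camera calls.

## Working session

There is one attempt and no reset: what is moved stays moved. The work goes in short steps, Python scripts to look and compute and a tool call to move; the robot and the scene stay as the last step left them, time stands still between calls to the robot, and variables do not carry over. Pictures are saved under pics/ and viewed, at most 16 in all, crops included, and the job is handed in when it is done.

Besides the shell and the picture viewer there is one more tool, called after "Request:" by a JSON object that holds its "method" and its "body". jog_arm: Moves the arm, as the interface text tells. Its arguments: {"type":"object","properties":{"commands":{"type":"array","items":{"type":"number"}},"force":{"type":"number"}},"required":["commands"]}

```bash
mkdir -p pics
cat > h.py <<'E'
import numpy as np, cv2
from station import robot
from scipy.spatial.transform import Rotation as Rn
def rot(s=None):
    s=s or robot.read_state(); w,x,y,z=s["tool_rot"]; return Rn.from_quat([x,y,z,w])
def unproj(f,uv,s=None,d=None,z=None):
    K=np.array(f["intrinsics"]);u,v=uv
    if d is None:
        p=f["range_z"][max(0,int(v)-1):int(v)+2,max(0,int(u)-1):int(u)+2]; d=np.median(p[p>0]) if (p>0).any() else np.nan
    r=np.linalg.inv(K)@[u,v,1]
    if "T_tool_cam" in f:
        T=np.array(f["T_tool_cam"]); R=rot(s).as_matrix()@T[:3,:3]; o=np.array(s["ee_pos"])+rot(s).as_matrix()@T[:3,3]
    else:
        R=np.array(f["R"]).T; o=-R@np.array(f["t"])
    dr=R@r
    if z is not None: return o+dr*(z-o[2])/dr[2]
    return o+dr*d
def cloud(f,s=None):
    K=np.array(f["intrinsics"]);D=f["range_z"];v,u=np.mgrid[:D.shape[0],:D.shape[1]]
    P=np.stack([(u-K[0,2])/K[0,0]*D,(v-K[1,2])/K[1,1]*D,D],-1)
    if "T_tool_cam" in f:
        T=np.array(f["T_tool_cam"]);P=P@T[:3,:3].T+T[:3,3];return P@rot(s).as_matrix().T+s["ee_pos"]
    return (P-np.array(f["t"]))@np.array(f["R"])
def save(f,n): cv2.imwrite(f"pics/{n}.png",f["frame"][:,:,::-1])
def down(yaw,pos):
    "target tool pose: pointing down, tool y axis at yaw (world)"
    y=np.array([np.cos(yaw),np.sin(yaw),0]);z=np.array([0,0,-1.]);return np.array(pos,float),Rn.from_matrix(np.stack([np.cross(y,z),y,z],1))
def rel(p,R,s=None):
    "shift & turn scaled in command units"
    s=s or robot.read_state();R0=rot(s)
    return np.round(R0.inv().apply(np.array(p)-s["ee_pos"])/500,4),np.round((R0.inv()*R).as_rotvec()/(np.pi/4),4)
E
python3 - <<'E'
from h import *
for n in ("top","scene"):
    f=robot.grab_frame(n);save(f,n)
    for t in "cubby tray tray_handle tray_narrow tray_wide coaster jug jug_spout jug_handle mat pad1 jar bell lever1 bbtool float1".split():
        for k,fn in (("s",robot.spot_point),):
            for r in fn(t,f)[:6]: print(n,t,k,round(r["p"],2),np.round(r["uv"]),np.round(unproj(f,r["uv"])))
print(robot.read_state())
E
```

```text
top cubby s 0.82 [245. 136.] [758.  22.  85.]Traceback (most recent call last):
  File "<stdin>", line 6, in <module>
ValueError: it knows: bbtool, bell, coaster, cubby, float, jar, jug, jug_handle, jug_spout, lever, mat, pad, tray_handle, tray_narrow, tray_wide
```

View pics/top.png

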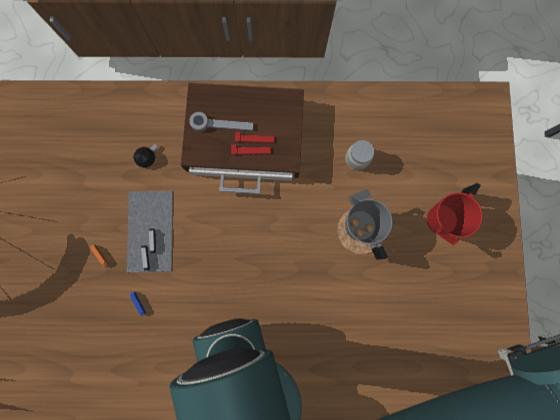

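The top view shows the cubby at (243,130), handle bar at (240,190), mat at (150,230) with two pads at (152,240) and (145,258), grey jug at (368,222) with its spout up-left at (358,198) and handle at (380,252). The red jug is at (455,215), jar at (360,155) and bell at (145,157).

Run:
```python
from h import *
for n in ("top","scene"):
    f=robot.grab_frame(n);save(f,n)
    for t in "cubby tray_handle tray_narrow tray_wide coaster jug jug_spout jug_handle mat pad jar bell float".split():
        for r in robot.spot_point(t,f)[:5]: 
            if r["p"]>.2: print(n,t,round(r["p"],2),np.round(r["uv"]),np.round(unproj(f,r["uv"])))
    P=cloud(f)
    if n=="top":
        # roof: points at z~77
        m=(abs(P[...,2]-77)<5)&(P[...,0]>500)&(P[...,0]<1000)&(abs(P[...,1]-20)<220)
        m=cv2.morphologyEx(m.astype(np.uint8),cv2.MORPH_OPEN,np.ones((5,5)))
        q=P[m>0][:,:2].astype(np.float32); print("roof",cv2.minAreaRect(q))
    np.save(f"{n}.npy",P)
s=robot.read_state();print({k:np.round(v,3) for k,v in s.items()})
print(f["R"],f["t"])
```

```text
top cubby 0.96 [248. 136.] [759.  12.  84.]
top cubby 0.37 [146. 154.] [720. 318.  36.]
top tray_handle 0.98 [239. 192.] [605.  42.  43.]
top tray_handle 0.5 [254. 137.] [757.  -5.  85.]
top tray_narrow 0.44 [358. 196.] [ 577. -287.  130.]
top tray_wide 0.5 [357. 193.] [ 586. -286.  131.]
top tray_wide 0.22 [244. 135.] [762.  24.  84.]
top coaster 0.88 [360. 232.] [ 489. -309.   37.]
top jug 0.98 [363. 226.] [ 508. -325.    8.]
top jug 0.8 [441. 219.] [ 530. -560.    6.]
top jug 0.43 [250. 148.] [723.   7.  86.]
top jug 0.42 [218. 124.] [793. 100.  87.]
top jug 0.36 [257. 138.] [755. -11.  85.]
top jug_spout 0.74 [445. 235.] [ 472. -519.  125.]
top jug_spout 0.59 [356. 193.] [ 610. -309.    2.]
top jug_handle 0.73 [379. 252.] [ 427. -346.   99.]
top jug_handle 0.7 [469. 190.] [ 599. -605.   97.]
top jug_handle 0.23 [356. 194.] [ 582. -282.  134.]
top mat 0.86 [147. 229.] [501. 316.   3.]
top mat 0.21 [238. 192.] [605.  45.  43.]
top pad 0.58 [154. 238.] [473. 289.  21.]
top pad 0.48 [141. 302.] [287. 325.   0.]
top pad 0.47 [144. 258.] [416. 315.  24.]
top pad 0.44 [ 98. 256.] [421. 
[... 1587 characters left out ...]
3.] [ 503. -313.   25.]
{'time': np.float64(1.5), 'q': array([-1.299,  0.116,  1.442, -0.   ,  1.584, -0.038]), 'qvel': array([-0.002,  0.002, -0.   ,  0.   , -0.   , -0.002]), 'effort': array([ 1.0000e-03, -7.2101e+01, -6.2275e+01,  7.8000e-02,  1.8000e-02,
        0.0000e+00]), 'ee_pos': array([ 205.761, -642.892,  237.654]), 'tool_rot': array([ 0.   ,  0.988,  0.154, -0.   ]), 'contact_force': array([0.198, 0.039, 0.001]), 'ft_torque': array([-0.012, -0.005,  0.002]), 'grasp_force': np.float64(0.0), 'opening': np.float64(93.082)}
[[ 0.54782387  0.83642886 -0.01660642]
 [ 0.70171041 -0.47021621 -0.53525622]
 [-0.45551236  0.28157324 -0.8445265 ]] [-256.97889985 -349.28188485 1551.96012885]
```

View pics/scene.png

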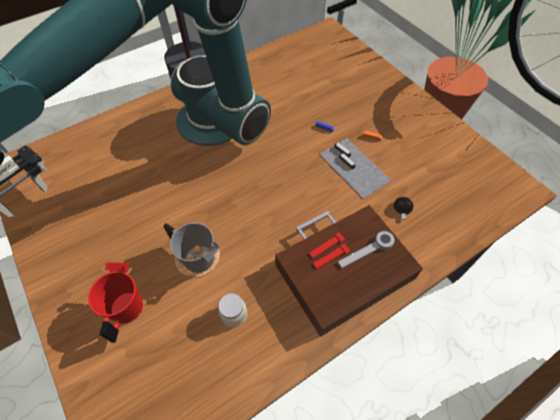

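Scene view confirms it: two black pads on the mat, three floats in the grey jug, and blue and orange decoys off the mat at (324,126) and (370,136). First I'll refine the handle position and plan the move to it.

Run:
```python
from h import *
P=np.load("top.npy").reshape(-1,3)
m=(abs(P[:,2]-43)<8)&(P[:,0]>560)&(P[:,0]<640)&(abs(P[:,1]-40)<90)
q=P[m];print(len(q),q.min(0),q.max(0));
b=q[q[:,0]<np.median(q[:,0])+8];print(b.mean(0),cv2.minAreaRect(b[:,:2].astype(np.float32)))
for x in range(570,680,5):
    k=(P[:,0]>x)&(P[:,0]<x+5)&(abs(P[:,1]-40)<40); print(x,k.sum(),np.round(np.percentile(P[k,2],[50,95]),0) if k.any() else '',end=';')
for p in ([420,-260,240],[610,42,160]):
    print(rel(*down(-.0585,p)))
# pads: cluster on mat
f=np.load("top.npy");im=cv2.imread("pics/top.png")
```

```text
234 [601.60044439 -20.16331705  35.02729222] [639.99055512  99.26554986  50.70596199]
[610.82563663  38.41378294  44.18518745] ((613.9652099609375, 39.56926727294922), (119.76757049560547, 18.18582534790039), 86.71195983886719)
570 34 [-1.  5.];575 50 [1. 3.];580 43 [1. 4.];585 34 [-1.  4.];590 52 [0. 4.];595 37 [2. 4.];600 51 [ 1. 44.];605 102 [20. 47.];610 47 [43. 47.];615 25 [45. 48.];620 6 [ 2. 30.];625 28 [1. 5.];630 50 [-0.  3.];635 39 [1. 5.];640 40 [-0.  3.];645 51 [-0.  4.];650 35 [-1. 16.];655 148 [26. 52.];660 26 [50. 76.];665 50 [74. 79.];670 81 [75. 79.];675 82 [75. 79.];(array([ 0.6415, -0.5987, -0.0047]), array([ 0.    ,  0.    , -1.5311]))
(array([ 1.1876, -1.0581,  0.1553]), array([ 0.    ,  0.    , -1.5311]))
```

Request:
{"method": "jog_arm", "body": {"commands": [0.08, -0.07, 0, 0, 0, -0.1, 40, 0.16, -0.15, 0, 0, 0, -0.2, 40, 0.24, -0.22, 0, 0, 0, -0.3, 40, 0.32, -0.3, 0, 0, 0, -0.4, 40, 0.4, -0.37, 0, 0, 0, -0.5, 40, 0.48, -0.45, 0, 0, 0, -0.6, 40, 0.56, -0.52, 0, 0, 0, -0.7, 40, 0.64, -0.6, 0, 0, 0, -0.8, 40, 0.64, -0.6, 0, 0, 0, -0.9, 40, 0.64, -0.6, 0, 0, 0, -0.9, 40]}}

```text
time: 2.75
ee_pos: [419.3, -259.2, 237.8]
tool_rot: [0.0, 0.873, 0.487, 0.0]
contact_force: [-1.0, 0.4, 0.4]
opening: 39.7
grasp_force: 0.0
```

Run:
```python
from h import *
s=robot.read_state();print(s["ee_pos"],s["q"])
print(rel(*down(-.0585,[612,40,100])))
```

```text
[ 419.29780389 -259.17511249  237.79141517] [-6.05344378e-01 -2.88569693e-01  1.82035212e+00 -7.71853347e-05
  1.60948311e+00 -5.19491096e-02]
(array([0.7116, 0.0133, 0.2755]), array([ 4.000e-04,  2.000e-04, -6.301e-01]))
```

Request:
{"method": "jog_arm", "body": {"commands": [0.1, 0, 0, 0, 0, -0.1, 40, 0.2, 0, 0, 0, 0, -0.2, 40, 0.3, 0.01, 0, 0, 0, -0.3, 40, 0.42, 0.01, 0.05, 0, 0, -0.4, 40, 0.52, 0.01, 0.1, 0, 0, -0.5, 40, 0.62, 0.01, 0.15, 0, 0, -0.63, 40, 0.71, 0.0133, 0.2, 0, 0, -0.63, 40, 0.7116, 0.0133, 0.24, 0, 0, -0.63, 40, 0.7116, 0.0133, 0.26, 0, 0, -0.63, 40, 0.7116, 0.0133, 0.27, 0, 0, -0.63, 40]}}

```text
time: 4.0
ee_pos: [611.7, 38.3, 102.6]
tool_rot: [0.0, 0.728, 0.685, -0.0]
contact_force: [-0.0, -1.0, 0.2]
opening: 39.6
grasp_force: 0.0
```

Run:
```python
from h import *
s=robot.read_state();print(s["ee_pos"])
f=robot.grab_frame("wrist");save(f,"w1")
for r in robot.spot_point("tray_handle",f)[:3]: print(r, unproj(f,r["uv"],s))
P=cloud(f,s).reshape(-1,3);b=P[(abs(P[:,2]-44)<4)&(abs(P[:,0]-612)<14)&(abs(P[:,1]-40)<80)]
print(len(b));
if len(b)>5: print(cv2.minAreaRect(b[:,:2].astype(np.float32)),b.min(0),b.max(0))
print(rel(*down(-.0585,[612,40,40])))
```

```text
[611.73881773  38.25417794 102.63049376]
{'uv': [279.3, 223.5], 'p': 0.64} [611.00570023  45.09610544  47.50206804]
2851
((615.525634765625, 40.92027282714844), (120.46099090576172, 24.646305084228516), 87.84064483642578) [601.03980181 -18.88430617  40.02279045] [625.99573104 101.36338411  47.99874905]
(array([3.10e-03, 1.00e-04, 1.26e-01]), array([ 0.0006,  0.    , -0.0031]))
```

View pics/w1.png

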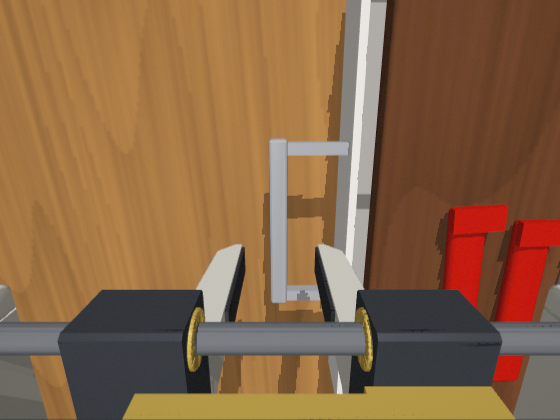

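The bar (column 279) lies between the fingers, so I'll descend and grip.

Request:
{"method": "jog_arm", "body": {"commands": [0.003, 0, 0.04, 0, 0, 0, 40, 0.003, 0, 0.08, 0, 0, 0, 40, 0.003, 0, 0.11, 0, 0, 0, 40, 0.003, 0, 0.124, 0, 0, 0, 40, 0.003, 0, 0.124, 0, 0, 0, 30, 0.003, 0, 0.124, 0, 0, 0, 20, 0.003, 0, 0.124, 0, 0, 0, 8, 0.003, 0, 0.124, 0, 0, 0, 8, 0.003, 0, 0.124, 0, 0, 0, 8, 0.003, 0, 0.124, 0, 0, 0, 8], "force": 25}}

```text
time: 5.35
ee_pos: [612.3, 41.0, 41.2]
tool_rot: [0.0, 0.728, 0.686, 0.0]
contact_force: [-1.3, -0.5, 5.7]
opening: 11.8
grasp_force: 25.0
```

Request:
{"method": "jog_arm", "body": {"commands": [0, -0.03, 0, 0, 0, 0, 8, 0, -0.07, 0, 0, 0, 0, 8, 0, -0.12, 0, 0, 0, 0, 8, 0, -0.17, 0, 0, 0, 0, 8, 0, -0.22, 0, 0, 0, 0, 8, 0, -0.26, 0, 0, 0, 0, 8, 0, -0.3, 0, 0, 0, 0, 8, 0, -0.324, 0, 0, 0, 0, 8, 0, -0.328, 0, 0, 0, 0, 8, 0, -0.328, 0, 0, 0, 0, 8]}}

```text
time: 6.6
ee_pos: [448.0, 50.4, 41.1]
tool_rot: [0.001, 0.728, 0.686, 0.0]
contact_force: [-1.5, -4.5, 7.7]
opening: 11.8
grasp_force: 25.0
```

Request:
{"method": "jog_arm", "body": {"commands": [0, -0.004, 0, 0, 0, 0, 8, 0, -0.008, 0, 0, 0, 0, 8, 0, -0.01, 0, 0, 0, 0, 8, 0, -0.012, 0, 0, 0, 0, 8, 0, -0.014, 0, 0, 0, 0, 8, 0, -0.016, 0, 0, 0, 0, 8, 0, -0.016, 0, 0, 0, 0, 8, 0, -0.016, 0, 0, 0, 0, 8, 0, -0.016, 0, 0, 0, 0, 8, 0, -0.016, 0, 0, 0, 0, 8]}}

```text
time: 7.85
ee_pos: [440.4, 50.9, 41.2]
tool_rot: [0.001, 0.728, 0.686, 0.0]
contact_force: [0.1, -4.4, 8.5]
opening: 11.7
grasp_force: 25.0
```

Request:
{"method": "jog_arm", "body": {"commands": [0, 0, 0, 0, 0, 0, 38, 0, 0, 0, 0, 0, 0, 38, 0, 0, 0, 0, 0, 0, 38, 0, 0, -0.06, 0, 0, 0, 38, 0, 0, -0.16, 0, 0, 0, 38, 0.06, 0, -0.26, 0, 0, 0, 38, 0.18, 0, -0.34, 0, 0, 0, 45, 0.28, 0, -0.38, 0, 0, 0, 45, 0.36, 0, -0.4, 0, 0, 0, 45, 0.4, 0, -0.4, 0, 0, 0, 45]}}

```text
time: 9.1
ee_pos: [452.1, 252.6, 241.0]
tool_rot: [0.0, 0.727, 0.686, 0.0]
contact_force: [0.2, -0.2, -1.2]
opening: 45.0
grasp_force: 0.0
```

Run:
```python
from h import *
s=robot.read_state();print(s["ee_pos"])
f=robot.grab_frame("top");save(f,"top2")
for t in "tray_handle tray_narrow tray_wide pad".split():
    for r in robot.spot_point(t,f)[:4]: print(t,round(r["p"],2),np.round(r["uv"]),np.round(unproj(f,r["uv"])))
P=cloud(f)
m=(abs(P[...,2]-51)<5)&(P[...,0]>460)&(P[...,0]<665)&(abs(P[...,1]-40)<200)
q=P[m][:,:2].astype(np.float32);print(cv2.minAreaRect(q))
# pads
g=f["frame"].astype(int).sum(2)
f=robot.grab_frame("wrist");save(f,"w2")
Q=cloud(f,s);m=(Q[...,2]>13)&(Q[...,2]<28)&(abs(Q[...,0]-490)<140)&(abs(Q[...,1]-310)<75)
n,l,st,c=cv2.connectedComponentsWithStats(m.astype(np.uint8))
for i in range(1,n):
    if st[i,4]>60: print("pad",c[i],st[i,4],cv2.minAreaRect(Q[l==i][:,:2].astype(np.float32)),np.median(Q[l==i][:,2]))
```

```text
[452.13474657 252.63252481 241.03627205]
tray_handle 0.74 [381. 256.] [ 418. -349.  113.]
tray_handle 0.64 [232. 250.] [437.  60.  44.]
tray_narrow 0.74 [213. 194.] [604. 121.  10.]
tray_wide 0.73 [263. 198.] [593. -27.   9.]
tray_wide 0.51 [358. 231.] [ 490. -304.   33.]
pad 0.63 [211. 197.] [595. 128.   7.]
pad 0.49 [153. 239.] [469. 292.  20.]
pad 0.41 [ 97. 256.] [407. 232. 525.]
((567.771240234375, 33.54974365234375), (322.2969665527344, 192.69189453125), 88.16295623779297)
pad [244.55292653 123.39476961] 803 ((415.5687561035156, 319.50762939453125), (71.71735382080078, 14.020366668701172), 9.351855278015137) 26.12799136557919
pad [289.24111675 137.32614213] 788 ((464.8546142578125, 301.0234680175781), (71.61196899414062, 14.064950942993164), 4.8096184730529785) 26.068428510464443
```

View pics/w2.png

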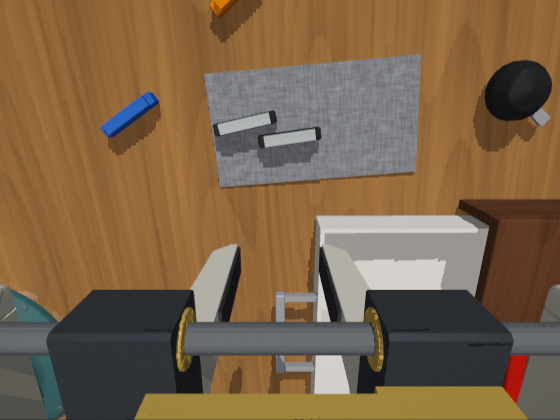

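The two pads show at (245,123) and (290,137). I'll go to the left one first (A), gripping near its outer end.

Run:
```python
from h import *
print(rel(*down(np.radians(-80.65),[404,317.5,90])), robot.read_state()["q"])
```

```text
(array([ 0.1298, -0.1044,  0.3004]), array([-0.0000e+00,  9.0000e-04,  1.7153e+00])) [ 4.55149931e-01 -2.33814089e-01  1.77212318e+00 -2.25196143e-04
  1.60388158e+00  5.15530901e-01]
```

Request:
{"method": "jog_arm", "body": {"commands": [0.03, -0.02, 0.02, 0, 0, 0.2, 45, 0.06, -0.05, 0.05, 0, 0, 0.4, 45, 0.09, -0.08, 0.08, 0, 0, 0.6, 45, 0.12, -0.1, 0.1, 0, 0, 0.8, 45, 0.13, -0.1044, 0.12, 0, 0, 1, 45, 0.13, -0.1044, 0.12, 0, 0, 1, 45, 0.13, -0.1044, 0.12, 0, 0, 1, 45, 0.13, -0.1044, 0.12, 0, 0, 1, 45, 0.13, -0.1044, 0.12, 0, 0, 1, 45, 0.13, -0.1044, 0.12, 0, 0, 1, 45]}}

```text
time: 10.65
ee_pos: [404.0, 318.7, 180.8]
tool_rot: [-0.0, 0.935, 0.355, 0.0]
contact_force: [0.3, 0.0, -0.5]
opening: 45.0
grasp_force: 0.0
```

Run:
```python
from h import *
s=robot.read_state();print(s["ee_pos"],s["q"])
f=robot.grab_frame("wrist")
Q=cloud(f,s);m=(Q[...,2]>13)&(Q[...,2]<28)&(abs(Q[...,0]-490)<140)&(abs(Q[...,1]-310)<75)
n,l,st,c=cv2.connectedComponentsWithStats(m.astype(np.uint8))
for i in range(1,n):
    if st[i,4]>60: print("pad",c[i],st[i,4],cv2.minAreaRect(Q[l==i][:,:2].astype(np.float32)),np.median(Q[l==i][:,2]))
print(rel(*down(np.radians(-80.65),[404,317.5,25])))
```

```text
[404.04453842 318.70880602 180.79688842] [ 6.18294813e-01 -2.18468599e-01  1.85540577e+00  9.26288632e-06
  1.50447662e+00  1.46267621e+00]
pad [337.54054054 159.65118243] 1184 ((464.76531982421875, 298.172119140625), (71.64911651611328, 14.456975936889648), 5.010271072387695) 24.876855650433285
pad [289.5226179  183.80750722] 1039 ((415.11175537109375, 316.78814697265625), (71.96539306640625, 14.018909454345703), 8.997453689575195) 25.02930342142244
(array([-0.0017,  0.0018,  0.3115]), array([-0.000e+00, -2.000e-04,  7.171e-01]))
```

Request:
{"method": "jog_arm", "body": {"commands": [0, 0.002, 0.06, 0, 0, 0.2, 45, 0, 0.004, 0.12, 0, 0, 0.4, 45, 0, 0.005, 0.17, 0, 0, 0.6, 45, 0, 0.005, 0.21, 0, 0, 0.717, 45, 0, 0.005, 0.25, 0, 0, 0.717, 45, 0, 0.005, 0.29, 0, 0, 0.717, 45, 0, 0.005, 0.3115, 0, 0, 0.717, 45, 0, 0.005, 0.3115, 0, 0, 0.717, 28, 0, 0.005, 0.3115, 0, 0, 0.717, 8, 0, 0.005, 0.3115, 0, 0, 0.717, 8], "force": 20}}

```text
time: 11.95
ee_pos: [405.9, 317.2, 25.6]
tool_rot: [-0.0, 0.997, 0.081, 0.0]
contact_force: [0.3, -0.7, 0.7]
opening: 19.7
grasp_force: 0.0
```

Request:
{"method": "jog_arm", "body": {"commands": [0, 0, 0, 0, 0, 0, 8, 0, 0, 0, 0, 0, 0, 8, 0, 0, 0, 0, 0, 0, 8, 0, 0, -0.05, 0, 0, 0, 8, 0, 0, -0.1, 0, 0, 0, 8, 0, 0, -0.16, 0, 0, 0, 8, 0, 0, -0.2, 0, 0, 0, 8, 0, 0, -0.24, 0, 0, 0, 8, 0, 0, -0.24, 0, 0, 0, 8, 0, 0, -0.24, 0, 0, 0, 8]}}

```text
time: 13.2
ee_pos: [405.4, 316.7, 144.0]
tool_rot: [0.0, 0.997, 0.081, -0.0]
contact_force: [0.9, 0.4, -0.6]
opening: 13.7
grasp_force: 20.0
```

Run:
```python
from h import *
s=robot.read_state();print(s["ee_pos"],s["q"],s["opening"])
# put: pad heading -3.35 at wide (+x back offset): 
for y in (-60,5): print(rel(*down(np.radians(-93.35),[550,y,60])))
```

```text
[405.38139422 316.74351425 143.95577152] [ 6.13667925e-01 -1.97964448e-01  1.89856853e+00  1.39131085e-05
  1.44209835e+00  2.02153046e+00] 13.662969941257304
(array([0.1634, 0.7903, 0.1681]), array([0.0007, 0.0012, 0.2819]))
(array([0.1844, 0.6621, 0.168 ]), array([0.0007, 0.0012, 0.2819]))
```

Request:
{"method": "jog_arm", "body": {"commands": [0.02, 0.1, 0, 0, 0, 0.05, 8, 0.05, 0.2, 0, 0, 0, 0.1, 8, 0.08, 0.3, 0, 0, 0, 0.15, 8, 0.11, 0.41, 0, 0, 0, 0.2, 8, 0.14, 0.52, 0, 0, 0, 0.25, 8, 0.17, 0.63, 0, 0, 0, 0.282, 8, 0.2, 0.73, 0, 0, 0, 0.282, 8, 0.221, 0.81, 0.04, 0, 0, 0.282, 8, 0.221, 0.81, 0.1, 0, 0, 0.282, 8, 0.221, 0.81, 0.14, 0, 0, 0.282, 8]}}

```text
time: 14.45
ee_pos: [579.5, -65.0, 72.2]
tool_rot: [-0.0, 1.0, -0.03, -0.001]
contact_force: [-0.3, 0.1, -0.1]
opening: 13.9
grasp_force: 20.0
```

Request:
{"method": "jog_arm", "body": {"commands": [0, 0, 0.03, 0, 0, 0, 8, 0, 0, 0.06, 0, 0, 0, 8, 0, 0, 0.076, 0, 0, 0, 8, 0, 0, 0.076, 0, 0, 0, 8, 0, 0, 0.076, 0, 0, 0, 40, 0, 0, 0.076, 0, 0, 0, 40, 0, 0, 0.06, 0, 0, 0, 40, 0, 0, -0.02, 0, 0, 0, 40, 0, 0, -0.1, 0, 0, 0, 45, 0, 0, -0.16, 0, 0, 0, 45]}}

```text
time: 15.7
ee_pos: [580.6, -64.9, 157.7]
tool_rot: [0.0, 1.0, -0.029, 0.001]
contact_force: [0.2, -0.3, -1.5]
opening: 44.8
grasp_force: 0.0
```

Run:
```python
from h import *
s=robot.read_state();print(s["ee_pos"],s["q"])
f=robot.grab_frame("top");save(f,"top3")
for r in robot.spot_point("pad",f)[:5]: print(round(r["p"],2),np.round(r["uv"]),np.round(unproj(f,r["uv"])))
Q=cloud(f)
m=(Q[...,2]>13)&(Q[...,2]<30)&(abs(Q[...,0]-490)<130)&(abs(Q[...,1]-310)<80)
n,l,st,c=cv2.connectedComponentsWithStats(m.astype(np.uint8))
for i in range(1,n):
    if st[i,4]>10: print("pad",c[i],st[i,4],cv2.minAreaRect(Q[l==i][:,:2].astype(np.float32)),np.median(Q[l==i][:,2]))
print(rel(*down(np.radians(-85),[476,299,80])))
```

```text
[580.63456754 -64.85772499 157.68716114] [-1.54900378e-01 -4.96905146e-02  1.74150484e+00  3.33493590e-07
  1.44771091e+00  1.47448541e+00]
0.6 [139. 306.] [279. 323.  20.]
0.57 [100. 256.] [419. 444.  21.]
0.54 [274. 201.] [581. -61.  30.]
0.45 [150. 240.] [465. 301.  23.]
0.45 [361. 228.] [ 503. -319.   10.]
pad [151.55970149 239.82089552] 134 ((466.7041320800781, 296.2709655761719), (70.95367431640625, 14.432518005371094), 3.8400449752807617) 21.300361985415527
(array([-0.2545, -0.7145,  0.1572]), array([ 0.0012, -0.0074, -0.1857]))
```

Request:
{"method": "jog_arm", "body": {"commands": [-0.03, -0.1, 0, 0, 0, -0.05, 45, -0.06, -0.2, 0, 0, 0, -0.1, 45, -0.1, -0.3, 0, 0, 0, -0.18, 45, -0.14, -0.41, 0, 0, 0, -0.186, 45, -0.18, -0.52, 0, 0, 0, -0.186, 45, -0.22, -0.62, 0, 0, 0, -0.186, 45, -0.2545, -0.7145, 0.03, 0, 0, -0.186, 45, -0.2545, -0.7145, 0.1, 0, 0, -0.186, 45, -0.2545, -0.7145, 0.157, 0, 0, -0.186, 45, -0.2545, -0.7145, 0.157, 0, 0, -0.186, 45]}}

```text
time: 17.05
ee_pos: [473.1, 298.7, 74.2]
tool_rot: [0.001, 0.999, 0.044, -0.002]
contact_force: [-0.8, -0.4, 0.1]
opening: 44.9
grasp_force: 0.0
```

Run:
```python
from h import *
s=robot.read_state();print(s["ee_pos"])
f=robot.grab_frame("wrist");Q=cloud(f,s);m=(Q[...,2]>13)&(Q[...,2]<30)&(abs(Q[...,0]-490)<130)&(abs(Q[...,1]-310)<80)
n,l,st,c=cv2.connectedComponentsWithStats(m.astype(np.uint8))
for i in range(1,n):
    if st[i,4]>60: print("pad",c[i],st[i,4],cv2.minAreaRect(Q[l==i][:,:2].astype(np.float32)),np.median(Q[l==i][:,2]))
```

```text
[473.06565559 298.73639662  74.23887123]
pad [278.71537678 238.69704684] 1964 ((465.0811767578125, 298.0591735839844), (72.0740966796875, 13.872543334960938), 4.5590691566467285) 25.164663295969916
```

Aligned over the pad. Descend, grip and lift.

Request:
{"method": "jog_arm", "body": {"commands": [0, 0, 0.05, 0, 0, 0, 45, 0, 0, 0.09, 0, 0, 0, 45, 0, 0, 0.098, 0, 0, 0, 45, 0, 0, 0.098, 0, 0, 0, 25, 0, 0, 0.098, 0, 0, 0, 8, 0, 0, 0.098, 0, 0, 0, 8, 0, 0, 0.098, 0, 0, 0, 8, 0, 0, 0.04, 0, 0, 0, 8, 0, 0, -0.04, 0, 0, 0, 8, 0, 0, -0.12, 0, 0, 0, 8]}}

```text
time: 18.35
ee_pos: [474.0, 299.2, 137.6]
tool_rot: [0.0, 0.999, 0.044, -0.0]
contact_force: [0.5, -0.3, -0.0]
opening: 13.7
grasp_force: 20.0
```

Run:
```python
from h import *
s=robot.read_state();print(s["ee_pos"],s["opening"])
print(rel(*down(np.radians(-93.35),[580,0,80])))
```

```text
[474.04823457 299.19630382 137.61795157] 13.745340409120098
(array([0.1588, 0.6146, 0.1153]), array([1.000e-04, 2.000e-04, 1.859e-01]))
```

Request:
{"method": "jog_arm", "body": {"commands": [0.02, 0.09, 0, 0, 0, 0.05, 8, 0.05, 0.18, 0, 0, 0, 0.1, 8, 0.07, 0.28, 0, 0, 0, 0.15, 8, 0.1, 0.38, 0, 0, 0, 0.186, 8, 0.12, 0.47, 0, 0, 0, 0.186, 8, 0.14, 0.55, 0, 0, 0, 0.186, 8, 0.159, 0.615, 0.02, 0, 0, 0.186, 8, 0.159, 0.615, 0.07, 0, 0, 0.186, 8, 0.159, 0.615, 0.115, 0, 0, 0.186, 8, 0.159, 0.615, 0.13, 0, 0, 0.186, 8]}}

```text
time: 19.6
ee_pos: [579.7, -0.1, 70.1]
tool_rot: [-0.0, 1.0, -0.029, -0.001]
contact_force: [-0.2, -0.4, -0.8]
opening: 13.9
grasp_force: 20.0
```

Request:
{"method": "jog_arm", "body": {"commands": [0, 0, 0.03, 0, 0, 0, 8, 0, 0, 0.06, 0, 0, 0, 8, 0, 0, 0.074, 0, 0, 0, 8, 0, 0, 0.074, 0, 0, 0, 8, 0, 0, 0.074, 0, 0, 0, 35, 0, 0, 0.074, 0, 0, 0, 35, 0, 0, 0.06, 0, 0, 0, 35, 0, 0, -0.02, 0, 0, 0, 35, 0, 0, -0.12, 0, 0, 0, 45, 0, 0, -0.24, 0, 0, 0, 45]}}

```text
time: 20.85
ee_pos: [579.8, -0.1, 192.9]
tool_rot: [-0.0, 1.0, -0.029, -0.0]
contact_force: [0.9, 0.6, -0.2]
opening: 44.5
grasp_force: 0.0
```

Run:
```python
from h import *
s=robot.read_state();print(s["ee_pos"],s["q"])
f=robot.grab_frame("wrist");save(f,"w3")
f=robot.grab_frame("top")
for r in robot.spot_point("pad",f)[:5]: print(round(r["p"],2),np.round(r["uv"]),np.round(unproj(f,r["uv"])))
P=cloud(f)
# jug rim ring and handle
for lo,hi in ((113,124),(108,118),(124,150)):
    m=(P[...,2]>lo)&(P[...,2]<hi)&(abs(P[...,0]-510)<150)&(abs(P[...,1]+325)<130)
    q=P[m][:,:2].astype(np.float32); print(lo,len(q),cv2.minEnclosingCircle(q))
np.save("top4.npy",P);save(f,"top4")
```

```text
[ 5.79773394e+02 -8.49658803e-02  1.92938429e+02] [-4.41547055e-02 -7.53414191e-02  1.70817524e+00  2.30629402e-05
  1.50962824e+00  1.58526636e+00]
0.66 [ 99. 259.] [412. 447.  16.]
0.59 [276. 196.] [506. -66. 540.]
0.5 [139. 303.] [286. 325.  18.]
0.4 [254. 206.] [565.  -1.  30.]
113 290 ((489.725830078125, -311.4950866699219), 91.15774536132812)
108 150 ((488.83978271484375, -329.7408752441406), 82.3748779296875)
124 287 ((524.3993530273438, -313.0501403808594), 74.64278411865234)
```

View pics/w3.png

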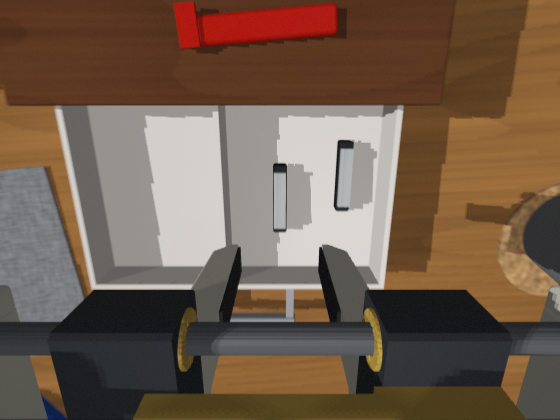

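Both pads lie in the wide section (columns 280 and 344). Next is the jug: a wrist look above its handle.

Run:
```python
from h import *
print(rel(*down(np.radians(-65),[390,-375,300])))
```

```text
(array([-0.3371,  0.7709, -0.2111]), array([ 0.0018, -0.0076, -0.63  ]))
```

Request:
{"method": "jog_arm", "body": {"commands": [-0.03, 0.08, -0.05, 0, 0, -0.08, 45, -0.07, 0.17, -0.1, 0, 0, -0.16, 45, -0.11, 0.26, -0.15, 0, 0, -0.24, 45, -0.15, 0.36, -0.2, 0, 0, -0.32, 45, -0.19, 0.45, -0.211, 0, 0, -0.4, 45, -0.23, 0.54, -0.211, 0, 0, -0.48, 45, -0.27, 0.63, -0.211, 0, 0, -0.56, 45, -0.31, 0.72, -0.211, 0, 0, -0.63, 45, -0.337, 0.77, -0.211, 0, 0, -0.63, 45, -0.337, 0.77, -0.211, 0, 0, -0.63, 45]}}

```text
time: 22.25
ee_pos: [388.5, -375.7, 295.7]
tool_rot: [-0.001, 0.977, 0.215, -0.001]
contact_force: [0.8, -0.1, 0.1]
opening: 45.1
grasp_force: 0.0
```

Run:
```python
from h import *
s=robot.read_state();print(s["ee_pos"],s["q"])
f=robot.grab_frame("wrist");save(f,"w4")
for t in ("jug","jug_spout","jug_handle","coaster"):
    for r in robot.spot_point(t,f)[:2]: print(t,round(r["p"],2),np.round(r["uv"]),np.round(unproj(f,r["uv"],s)))
P=cloud(f,s);np.save("w4.npy",P)
m=(P[...,2]>105)&(P[...,2]<119)&(abs(P[...,0]-510)<150)&(abs(P[...,1]+325)<130)
q=P[m][:,:2]
from scipy.optimize import least_squares
r=least_squares(lambda v:np.hypot(*(q-v[:2]).T)-v[2],[508,-322,60],loss="soft_l1",f_scale=2);print("rim",r.x,len(q))
d=q-r.x[:2];rad=np.hypot(*d.T);h=q[(rad>72)&(rad<115)];print("handle",len(h),h.mean(0),cv2.minAreaRect(h.astype(np.float32)))
b=P[(P[...,2]>2)&(P[...,2]<7)&(np.hypot(P[...,0]-495,P[...,1]+310)<85)];print("coaster",cv2.minEnclosingCircle(b[:,:2].astype(np.float32)))
T=np.load("top4.npy");b=T[(T[...,2]>0)&(T[...,2]<8)&(np.hypot(T[...,0]-495,T[...,1]+310)<68)]
```

```text
[ 388.51050399 -375.67968825  295.68260461] [-8.15735408e-01 -1.86399956e-01  1.64317599e+00 -1.44871444e-04
  1.68658271e+00  3.21364923e-01]
jug 0.65 [274.  60.] [ 510. -311.   11.]
jug 0.65 [448. 130.] [ 513. -503.  118.]
jug_spout 0.86 [438. 182.] [ 464. -515.  132.]
jug_handle 0.86 [273. 142.] [ 429. -349.  121.]
rim [ 508.70337361 -316.55789343   56.19092197] 1314
handle 63 [ 424.70050275 -352.39916064] ((425.94671630859375, -351.362060546875), (34.25838851928711, 13.953598022460938), 22.59969139099121)
coaster ((494.9967346191406, -309.9983215332031), 84.98036193847656)
```

View pics/w4.png

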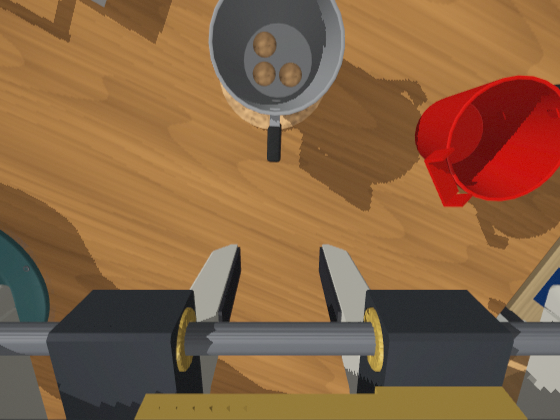

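The view shows three floats in the jug, handle at (274,143), spout away, and the red jug well to the right at (500,130). I'll plan the tilted pregrasp.

```bash
cat >> h.py <<'E'
def tilt(phi,a,pos):
    "tool z at angle a below horizontal (deg) in heading phi (deg); tool y = to the right of heading"
    f=np.radians(phi);a=np.radians(a);y=np.array([np.sin(f),-np.cos(f),0]);z=np.array([np.cos(a)*np.cos(f),np.cos(a)*np.sin(f),-np.sin(a)])
    return np.array(pos,float),Rn.from_matrix(np.stack([np.cross(y,z),y,z],1))
E
python3 - <<'E'
from h import *
g=np.array([426,-351.5,82]);p,R=tilt(22.7,45,g);z=R.apply([0,0,1])
print(rel(g-120*z,R),g-120*z)
im=cv2.imread("pics/top4.png");P=np.load("top4.npy")
hsv=cv2.cvtColor(im,cv2.COLOR_BGR2HSV)
for uv in ((345,232),(352,245),(345,220),(330,240),(365,248)): print(uv,hsv[uv[1],uv[0]],np.round(P[uv[1],uv[0]]))
cv2.imwrite("pics/c.png",cv2.resize(im[180:280,310:420],None,fx=6,fy=6)[:600,:660])
E
```

```text
(array([-0.0856, -0.0169,  0.2598]), array([-0.0208,  0.9997,  0.0496])) [ 347.72004733 -384.24521353  166.85281374]
(345, 232) [ 14  94 108] [ 491. -271.    6.]
(352, 245) [ 14  96 156] [ 452. -292.    2.]
(345, 220) [ 14  94 103] [ 527. -273.    3.]
(330, 240) [ 13 120 123] [ 467. -227.    0.]
(365, 248) [ 14  97 142] [ 443. -330.    3.]
```

View pics/c.png

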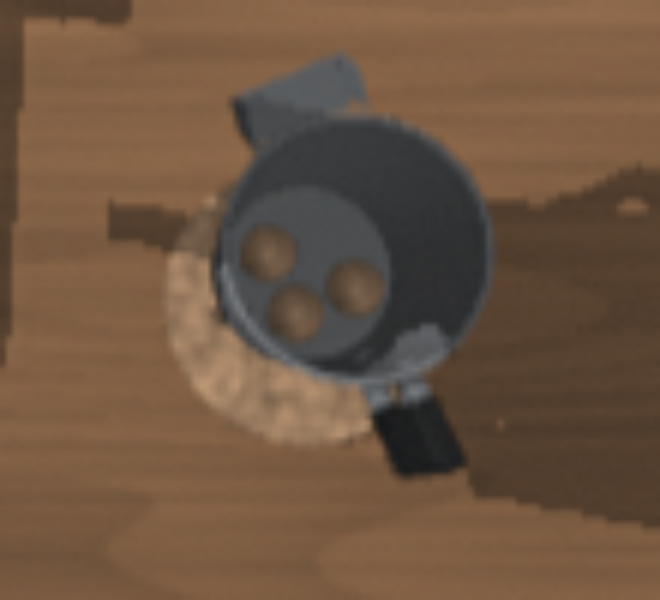

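The coaster's visible arc puts its centre near (360,232) in the top view; I'll measure it properly once the jug is lifted. Moving to the pregrasp.

Request:
{"method": "jog_arm", "body": {"commands": [-0.01, 0, 0.02, 0, 0.1, 0, 50, -0.02, 0, 0.05, 0, 0.22, 0.01, 50, -0.03, -0.01, 0.08, 0, 0.34, 0.02, 50, -0.04, -0.01, 0.11, -0.01, 0.46, 0.02, 50, -0.05, -0.01, 0.14, -0.01, 0.58, 0.03, 50, -0.06, -0.01, 0.17, -0.01, 0.7, 0.04, 50, -0.07, -0.01, 0.2, -0.02, 0.82, 0.04, 50, -0.08, -0.01, 0.23, -0.02, 0.94, 0.05, 50, -0.0856, -0.0169, 0.26, -0.02, 1, 0.05, 50, -0.0856, -0.0169, 0.26, -0.02, 1, 0.05, 50]}}

```text
time: 23.75
ee_pos: [347.0, -384.3, 165.5]
tool_rot: [-0.077, 0.906, 0.181, 0.375]
contact_force: [-0.2, 0.2, 0.2]
opening: 50.0
grasp_force: 0.0
```

Run:
```python
from h import *
s=robot.read_state();print(s["ee_pos"],s["q"])
f=robot.grab_frame("wrist");save(f,"w5")
P=cloud(f,s);d=P-np.array([426,-351.5,0])
m=(P[...,2]>45)&(P[...,2]<112)&(np.hypot(d[...,0],d[...,1])<35)&(np.hypot(P[...,0]-508.7,P[...,1]+316.6)>68)
q=P[m];print(len(q),q.mean(0) if len(q) else '')
for lo in (50,70,90,105):
    k=q[abs(q[:,2]-lo)<6]; print(lo,len(k),k.mean(0) if len(k) else '')
g=np.array([426,-351.5,82]);print(rel(*tilt(22.7,45,g)))
```

```text
[ 346.98564882 -384.2707589   165.53512186] [-1.28503978 -0.21087385  2.01260023  0.78264785  1.4860868  -0.23757743]
517 [ 410.70203789 -357.78419632   82.42762889]
50 61 [ 410.65621532 -357.69316574   50.56540077]
70 80 [ 410.63777094 -357.87720908   69.92277812]
90 103 [ 410.7718076  -357.83945342   90.11032041]
105 119 [ 410.74672461 -357.89899882  104.99200218]
(array([ 0.001 , -0.0005,  0.2406]), array([-0.0005,  0.001 , -0.0022]))
```

View pics/w5.png

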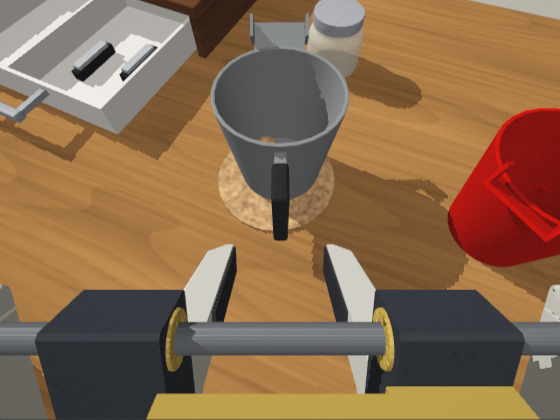

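The handle (280,200) is centred between the fingers. Advance and grip firmly.

Request:
{"method": "jog_arm", "body": {"commands": [0, 0, 0.05, 0, 0, 0, 50, 0, 0, 0.11, 0, 0, 0, 50, 0, 0, 0.17, 0, 0, 0, 50, 0, 0, 0.22, 0, 0, 0, 50, 0, 0, 0.242, 0, 0, 0, 50, 0, 0, 0.242, 0, 0, 0, 50, 0, 0, 0.242, 0, 0, 0, 30, 0, 0, 0.242, 0, 0, 0, 10, 0, 0, 0.242, 0, 0, 0, 6, 0, 0, 0.242, 0, 0, 0, 6], "force": 55}}

```text
time: 25.05
ee_pos: [426.0, -352.2, 81.5]
tool_rot: [-0.075, 0.906, 0.181, 0.375]
contact_force: [-0.5, 0.5, -0.7]
opening: 14.6
grasp_force: 0.2
```

Request:
{"method": "jog_arm", "body": {"commands": [0, 0, 0, 0, 0, 0, 6, 0, 0, 0, 0, 0, 0, 6, 0, 0, 0, 0, 0, 0, 6, 0, 0, 0, 0, 0, 0, 6, 0, 0, 0, 0, 0, 0, 6, 0, 0, 0, 0, 0, 0, 6, 0, 0, 0, 0, 0, 0, 6, 0, 0, 0, 0, 0, 0, 6, 0, 0, 0, 0, 0, 0, 6, 0, 0, 0, 0, 0, 0, 6]}}

```text
time: 26.3
ee_pos: [426.2, -352.1, 81.5]
tool_rot: [-0.075, 0.906, 0.181, 0.375]
contact_force: [-4.2, -2.6, 5.7]
opening: 13.8
grasp_force: 55.0
```

Run:
```python
from h import *
s=robot.read_state();print(s["ee_pos"],s["q"],s["opening"],s["grasp_force"],s["contact_force"])
p=np.array(s["ee_pos"]);R=rot(s);print("up 180 cmd",R.inv().apply([0,0,180])/500)
```

```text
[ 426.20969374 -352.1135715    81.49727448] [-1.11056957 -0.1091804   2.07295493  0.83770717  1.25223805 -0.24255374] 13.803100087787087 54.99489068984985 [-4.20285607 -2.6123355   5.66616797]
up 180 cmd [ 2.54598680e-01 -7.68252435e-05 -2.54518185e-01]
```

Firmly held. I'll lift and fit a quick arm model from logged poses to check the pour is reachable.

Request:
{"method": "jog_arm", "body": {"commands": [0.01, 0, -0.01, 0, 0, 0, 6, 0.03, 0, -0.03, 0, 0, 0, 6, 0.06, 0, -0.06, 0, 0, 0, 6, 0.09, 0, -0.09, 0, 0, 0, 6, 0.12, 0, -0.12, 0, 0, 0, 6, 0.15, 0, -0.15, 0, 0, 0, 6, 0.18, 0, -0.18, 0, 0, 0, 6, 0.2, 0, -0.2, 0, 0, 0, 6, 0.21, 0, -0.21, 0, 0, 0, 6, 0.21, 0, -0.21, 0, 0, 0, 6]}}

```text
time: 27.55
ee_pos: [426.2, -352.1, 229.9]
tool_rot: [-0.075, 0.906, 0.181, 0.375]
contact_force: [-0.3, -1.1, -2.0]
opening: 13.6
grasp_force: 55.0
```

```bash
cat > plan.py <<'E'
from h import *
N=np.array([604,121,10.]);PH=-3.35
def jugpose(spout,th,phi=PH):
    "tool pose for spout point (world), tilt th deg, heading phi"
    Rj=Rn.from_euler("ZY",[phi,th],degrees=True);return tilt(phi,45+th,np.array(spout)-Rj.apply([170,0,52.5]))
def nar(x,y,z): return N*[1,1,0]+Rn.from_euler("Z",PH,degrees=True).apply([x,y,0])+[0,0,z]
E
python3 - <<'E'
from plan import *
from scipy.optimize import least_squares,fsolve
D=np.array([[.116,1.442,675,237.6],[-.2886,1.8204,493,237.8],[-.2338,1.7721,517.9,241],[-.2185,1.8554,514.6,180.8],[-.198,1.8986,514.4,144],[-.0497,1.7415,584.2,157.7],[-.0753,1.7082,579.8,193],[-.1864,1.6432,540.6,295.7]])
def fk(v,q2,q3): return v[0]+v[1]*np.sin(q2)+v[2]*np.sin(q2+q3)+v[3]*np.cos(q2+q3), v[4]+v[1]*np.cos(q2)+v[2]*np.cos(q2+q3)-v[3]*np.sin(q2+q3)
r=least_squares(lambda v:np.concatenate([fk(v,D[:,0],D[:,1])[0]-D[:,2],fk(v,D[:,0],D[:,1])[1]-D[:,3]]),[100,450,450,0,200]);v=r.x;print(v,abs(r.fun).max())
# tool length from the tilted grasp state
a=np.array([426.2,-352.1,81.5]);zt=tilt(22.7,45,a)[1].apply([0,0,1]);rw,zw=fk(v,-.1092,2.073)
L=least_squares(lambda L:[np.hypot(*(a-L*zt)[:2])-rw,(a-L*zt)[2]-L[0]-zw],[200]);print("L",L.x,L.fun);L=L.x[0]
for sx,z,th in ((50,215,0),(30,215,0),(20,200,20),(0,180,45),(-30,140,65),(-50,95,82),(-50,85,97)):
    p,R=jugpose(nar(sx,0,z),th);w=p-L*R.apply([0,0,1]);rr,zz=np.hypot(*w[:2]),w[2]-L
    q,i,ok,m=fsolve(lambda q:np.array(fk(v,*q))-[rr,zz],[-.2,1.9],full_output=1);print(sx,z,th,np.round(p),"w",np.round([rr,w[2]]),np.round(q,2),ok)
s=robot.read_state();print(s["ee_pos"],s["q"])
f=robot.grab_frame("top");save(f,"top5")
h=cv2.cvtColor(f["frame"],cv2.COLOR_RGB2HSV)
for r in robot.spot_point("coaster",f)[:2]: print(r["p"],r["uv"],unproj(f,r["uv"],z=4))
c=cv2.resize(f["frame"][190:270,310:420,::-1],None,fx=5,fy=5);cv2.imwrite("pics/c5.png",c)
E
```

```text
[-3.40732580e-01  4.58770793e+02  6.21237871e+02  8.15383530e+01
 -1.44540009e+02] 0.9677104989511918
L [284.38082516] [ 0.20691262 -0.05702114]
50 215 0 [484. 128. 162.] w [316. 364.] [-0.71  2.35] 1
30 215 0 [464. 129. 162.] w [299. 364.] [-0.77  2.38] 1
20 200 20 [447. 130. 209.] w [354. 467.] [-0.63  2.14] 1
0 180 45 [447. 130. 263.] w [466. 547.] [-0.36  1.83] 1
-30 140 65 [455. 130. 272.] w [566. 539.] [-0.13  1.66] 1
-50 95 82 [479. 128. 256.] w [660. 483.] [0.1  1.53] 1
-50 85 97 [523. 126. 260.] w [755. 435.] [0.32 1.35] 1
[ 426.18105893 -352.11712636  229.88349998] [-1.11060127 -0.25274373  1.93923995  0.79155829  1.44340043 -0.03587946]
0.65 [247.3, 134.7] [790.11652617  21.37269633   4.        ]
0.62 [361.5, 227.1] [ 505.5027238  -321.32044022    4.        ]
```

View pics/c5.png

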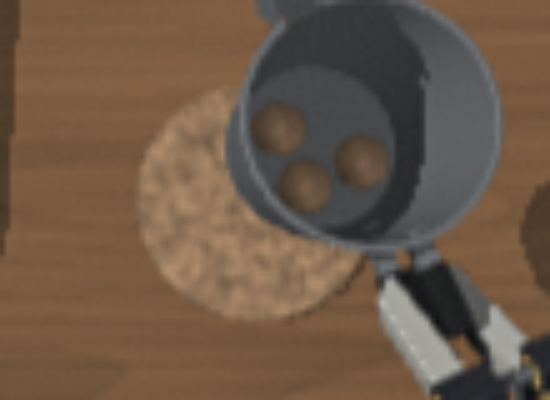

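Everything is within range. The coaster arc gives its centre at about (360.6,231) px. Plan the carry.

Run:
```python
from plan import *
f=robot.grab_frame("top");print("coaster",unproj(f,[360.6,231],z=4))
print(rel(*tilt(10,45,[500,-112,232])))
print(rel(*jugpose(nar(50,0,285),0)))
```

```text
coaster [ 493.85618432 -318.3026176     4.        ]
(array([ 0.2309, -0.386 ,  0.2233]), array([-0.2001,  0.0003,  0.197 ]))
(array([ 0.3411, -0.8412,  0.3331]), array([-0.4098,  0.0005,  0.4068]))
```

Request:
{"method": "jog_arm", "body": {"commands": [0.01, -0.01, 0.01, -0.01, 0, 0.01, 6, 0.03, -0.04, 0.03, -0.02, 0, 0.02, 6, 0.06, -0.08, 0.058, -0.04, 0, 0.04, 6, 0.09, -0.13, 0.087, -0.065, 0, 0.065, 6, 0.12, -0.18, 0.116, -0.09, 0, 0.09, 6, 0.15, -0.23, 0.145, -0.115, 0, 0.115, 6, 0.18, -0.28, 0.174, -0.14, 0, 0.14, 6, 0.205, -0.33, 0.2, -0.165, 0, 0.165, 6, 0.225, -0.37, 0.22, -0.19, 0, 0.19, 6, 0.231, -0.386, 0.223, -0.2, 0, 0.2, 6]}}

```text
time: 28.95
ee_pos: [499.9, -109.4, 232.7]
tool_rot: [-0.034, 0.92, 0.08, 0.382]
contact_force: [0.1, -0.6, -2.4]
opening: 14.0
grasp_force: 55.0
```

Run:
```python
from plan import *
s=robot.read_state();print(s["ee_pos"],s["q"])
print(rel(*jugpose(nar(50,0,285),0)))
```

```text
[ 499.90664201 -109.36895479  232.72927508] [-0.52182767 -0.67800749  2.21888362  0.56209966  1.02239086  0.72057094]
(array([ 0.0358, -0.473 ,  0.0372]), array([-0.211 , -0.0016,  0.2089]))
```

Request:
{"method": "jog_arm", "body": {"commands": [0.002, -0.02, 0.002, -0.01, 0, 0.01, 6, 0.005, -0.06, 0.005, -0.03, 0, 0.03, 6, 0.009, -0.11, 0.009, -0.05, 0, 0.05, 6, 0.013, -0.17, 0.013, -0.075, 0, 0.075, 6, 0.018, -0.23, 0.018, -0.1, 0, 0.1, 6, 0.022, -0.29, 0.022, -0.13, 0, 0.13, 6, 0.027, -0.35, 0.027, -0.155, 0, 0.155, 6, 0.032, -0.41, 0.032, -0.18, 0, 0.18, 6, 0.035, -0.455, 0.036, -0.2, 0, 0.2, 6, 0.036, -0.473, 0.037, -0.21, 0, 0.21, 6]}}

```text
time: 30.2
ee_pos: [483.7, 127.8, 232.1]
tool_rot: [0.01, 0.923, -0.027, 0.383]
contact_force: [0.8, -0.3, -1.5]
opening: 13.4
grasp_force: 55.0
```

Run:
```python
from plan import *
s=robot.read_state();print(s["ee_pos"],s["q"])
for a in ((40,235,20),(10,200,45),(-30,150,65)): print(a,rel(*jugpose(nar(a[0],0,a[1]),a[2])))
f=robot.grab_frame("top");save(f,"top6")
for t in ("jug_spout","jug_handle"):
    for r in robot.spot_point(t,f)[:3]: print(t,round(r["p"],2),r["uv"],np.round(unproj(f,r["uv"])))
print("expect spout",nar(50,0,285))
```

```text
[483.67631286 127.77590634 232.12345087] [ 0.3742969  -0.73806189  2.25075759 -0.377189    0.92603929  2.12128575]
(40, 235, 20) (array([-0.0078, -0.0006, -0.0408]), array([-0.0034, -0.4448, -0.0011]))
(10, 200, 45) (array([ 0.0342, -0.0009, -0.11  ]), array([-3.7000e-03, -1.0003e+00, -4.0000e-04]))
(-30, 150, 65) (array([ 0.0295, -0.0009, -0.1113]), array([-3.8000e-03, -1.4448e+00,  3.0000e-04]))
jug_spout 0.9 [445.8, 234.5] [ 474. -522.  123.]
jug_spout 0.6 [199.6, 151.0] [657. 112. 284.]
jug_spout 0.27 [199.8, 189.5] [585. 128. 184.]
jug_handle 0.96 [471.5, 189.8] [ 599. -607.  108.]
jug_handle 0.89 [196.0, 227.7] [479. 119. 265.]
jug_handle 0.18 [197.6, 152.9] [653. 117. 283.]
expect spout [653.91456012 118.07823887 285.        ]
```

View pics/top6.png

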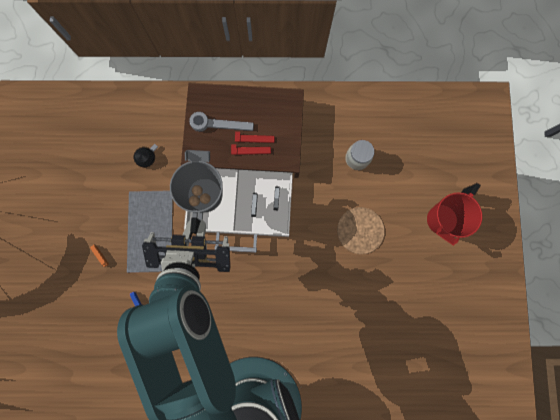

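The jug hangs upright over the narrow section, spout at (199,153) px facing +x, with the floats inside, pads in the tray and the coaster clear at (361,231). Tipping to about 45°, spout over the tray throughout.

Request:
{"method": "jog_arm", "body": {"commands": [-0.001, 0, -0.008, 0, -0.09, 0, 6, -0.003, 0, -0.016, 0, -0.18, 0, 6, -0.005, 0, -0.026, 0, -0.28, 0, 6, -0.007, 0, -0.036, 0, -0.4, 0, 6, -0.004, 0, -0.05, 0, -0.5, 0, 6, 0.004, 0, -0.062, 0, -0.6, 0, 6, 0.012, 0, -0.075, 0, -0.7, 0, 6, 0.02, 0, -0.088, 0, -0.8, 0, 6, 0.028, -0.001, -0.1, 0, -0.9, 0, 6, 0.034, -0.001, -0.11, -0.003, -1, 0, 6]}}

```text
time: 31.6
ee_pos: [457.8, 127.0, 284.1]
tool_rot: [-0.0, 1.0, -0.031, -0.001]
contact_force: [-0.2, 0.5, -2.2]
opening: 13.8
grasp_force: 55.0
```

Run:
```python
from plan import *
s=robot.read_state();print(s["ee_pos"],s["q"])
for a in ((-20,160,62),(-45,110,80),(-45,95,88)): print(a,rel(*jugpose(nar(a[0],0,a[1]),a[2])))
```

```text
[457.84820649 127.02652084 284.05570499] [ 2.16656090e-01 -3.34236635e-01  1.78166187e+00  4.81850373e-04
  1.69539488e+00  1.84890707e+00]
(-20, 160, 62) (array([ 0.0002, -0.005 , -0.0028]), array([-0.0007, -0.3761, -0.0037]))
(-45, 110, 80) (array([ 0.0401, -0.0052,  0.0315]), array([-0.0013, -0.7761, -0.0036]))
(-45, 95, 88) (array([ 0.0857, -0.0053,  0.0419]), array([-0.0015, -0.9539, -0.0035]))
```

Request:
{"method": "jog_arm", "body": {"commands": [0, -0.001, 0, 0, -0.1, 0, 6, 0, -0.003, -0.001, 0, -0.2, 0, 6, 0, -0.004, -0.002, 0, -0.3, 0, 6, 0, -0.005, -0.003, 0, -0.376, 0, 6, 0.008, -0.005, 0.004, 0, -0.456, 0, 6, 0.016, -0.005, 0.011, 0, -0.536, 0, 6, 0.024, -0.005, 0.018, 0, -0.616, 0, 6, 0.032, -0.005, 0.025, 0, -0.696, -0.003, 6, 0.04, -0.005, 0.0315, -0.001, -0.776, -0.0036, 6, 0.04, -0.005, 0.0315, -0.001, -0.776, -0.0036, 6]}}

```text
time: 32.85
ee_pos: [478.4, 128.2, 266.8]
tool_rot: [-0.009, 0.953, -0.028, -0.3]
contact_force: [1.0, 0.4, -1.3]
opening: 13.5
grasp_force: 55.0
```

Run:
```python
from plan import *
s=robot.read_state();print(s["ee_pos"],s["q"])
for a in ((-45,90,87),(-45,80,97)): print(a,rel(*jugpose(nar(a[0],0,a[1]),a[2])))
f=robot.grab_frame("top");save(f,"top7")
for t in ("jug_spout","float"):
    for r in robot.spot_point(t,f)[:3]: print(t,round(r["p"],2),r["uv"],np.round(unproj(f,r["uv"])))
```

```text
[478.42175866 128.16993164 266.76191476] [0.14402005 0.0715864  1.5246269  0.13748469 2.14157404 1.81300166]
(-45, 90, 87) (array([ 0.0431, -0.0004, -0.0063]), array([-0.0002, -0.1564, -0.0011]))
(-45, 80, 97) (array([ 0.0943, -0.0004, -0.0375]), array([-3.000e-04, -3.786e-01, -1.100e-03]))
jug_spout 0.56 [448.1, 236.5] [ 469. -528.  123.]
```

Request:
{"method": "jog_arm", "body": {"commands": [0.004, 0, -0.001, 0, -0.016, 0, 6, 0.008, 0, -0.001, 0, -0.031, 0, 6, 0.013, 0, -0.002, 0, -0.047, 0, 6, 0.017, 0, -0.003, 0, -0.063, 0, 6, 0.022, 0, -0.003, 0, -0.078, 0, 6, 0.026, 0, -0.004, 0, -0.094, 0, 6, 0.03, 0, -0.004, 0, -0.11, 0, 6, 0.034, 0, -0.005, 0, -0.125, 0, 6, 0.039, 0, -0.006, 0, -0.14, 0, 6, 0.043, 0, -0.006, 0, -0.156, -0.001, 6]}}

```text
time: 34.25
ee_pos: [497.6, 127.4, 257.8]
tool_rot: [-0.01, 0.933, -0.027, -0.358]
contact_force: [0.6, -0.5, -2.3]
opening: 13.3
grasp_force: 55.0
```

Run:
```python
from plan import *
print(rel(*jugpose(nar(-45,0,82),97)))
```

```text
(array([ 0.0458,  0.0004, -0.0395]), array([ 0.0016, -0.2224, -0.0003]))
```

Request:
{"method": "jog_arm", "body": {"commands": [0.005, 0, -0.004, 0, -0.022, 0, 6, 0.009, 0, -0.008, 0, -0.044, 0, 6, 0.014, 0, -0.012, 0, -0.067, 0, 6, 0.018, 0, -0.016, 0, -0.089, 0, 6, 0.023, 0, -0.02, 0, -0.111, 0, 6, 0.027, 0, -0.024, 0, -0.133, 0, 6, 0.032, 0, -0.028, 0, -0.156, 0, 6, 0.037, 0, -0.032, 0, -0.178, 0, 6, 0.041, 0, -0.036, 0, -0.2, 0, 6, 0.046, 0, -0.04, 0, -0.222, 0, 6]}}

```text
time: 35.5
ee_pos: [528.1, 125.6, 257.4]
tool_rot: [-0.012, 0.898, -0.026, -0.438]
contact_force: [0.7, -0.5, -1.1]
opening: 14.1
grasp_force: 55.0
```

Request:
{"method": "jog_arm", "body": {"commands": [0, 0, 0, 0, 0, 0, 6, 0, 0, 0, 0, 0, 0, 6, 0, 0, 0, 0, 0, 0, 6, 0, 0, 0, 0, -0.01, 0, 6, 0, 0, 0, 0, -0.02, 0, 6, 0, 0, 0, 0, -0.03, 0, 6, 0, 0, 0, 0, -0.04, 0, 6, 0, 0, 0, 0, -0.04, 0, 6, 0, 0, 0, 0, -0.04, 0, 6, 0, 0, 0, 0, -0.04, 0, 6]}}

```text
time: 36.75
ee_pos: [527.9, 125.7, 257.4]
tool_rot: [-0.013, 0.892, -0.026, -0.452]
contact_force: [0.4, -0.0, -0.9]
opening: 13.8
grasp_force: 55.0
```

Run:
```python
from plan import *
s=robot.read_state();print(s["ee_pos"])
for n in ("top","scene"):
    f=robot.grab_frame(n);save(f,n+"8")
    for t in ("float","jug_spout"):
        for r in robot.spot_point(t,f)[:4]: print(n,t,round(r["p"],2),r["uv"],np.round(unproj(f,r["uv"])))
a=cv2.imread("pics/scene8.png")[150:350,200:460];cv2.imwrite("pics/c8.png",cv2.resize(a,None,fx=3,fy=3))
```

```text
[527.86785043 125.65409706 257.42134745]
top jug_spout 0.96 [447.8, 235.1] [ 472. -527.  124.]
scene float 0.37 [340.4, 212.2] [631. 136.  30.]
scene jug_spout 0.57 [325.2, 188.0] [552. 129.  78.]
scene jug_spout 0.56 [117.6, 263.7] [ 463. -517.  125.]
```

View pics/c8.png

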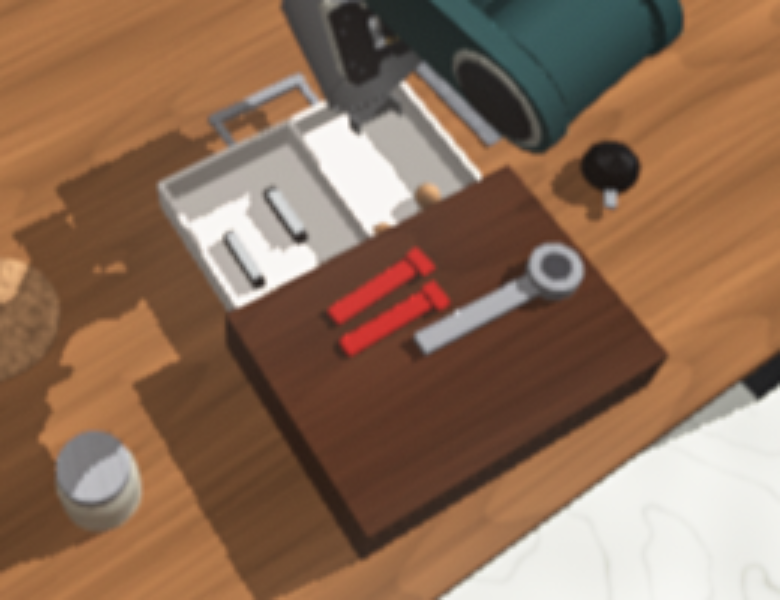

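At least two floats show in the narrow section, at crop (428,193) and (382,229), and one may be hidden under the roof. I'll tip a few degrees more to be sure, then look again.

Request:
{"method": "jog_arm", "body": {"commands": [0, 0, 0, 0, -0.02, 0, 6, 0, 0, 0, 0, -0.04, 0, 6, 0, 0, 0, 0, -0.06, 0, 6, 0, 0, 0, 0, -0.08, 0, 6, 0, 0, 0, 0, -0.1, 0, 6, 0, 0, 0, 0, -0.1, 0, 6, 0, 0, 0, 0, -0.1, 0, 6, 0, 0, 0, 0, -0.1, 0, 6, 0, 0, 0, 0, -0.1, 0, 6, 0, 0, 0, 0, -0.1, 0, 6]}}

```text
time: 38.3
ee_pos: [527.8, 125.7, 257.4]
tool_rot: [-0.014, 0.873, -0.025, -0.486]
contact_force: [0.5, 0.3, -1.5]
opening: 13.7
grasp_force: 55.0
```

Run:
```python
from plan import *
s=robot.read_state();print(s["ee_pos"],s["contact_force"])
for n in ("scene",):
    f=robot.grab_frame(n);save(f,n+"9")
    for t in ("float",):
        for r in robot.spot_point(t,f)[:4]: print(n,t,round(r["p"],2),r["uv"],np.round(unproj(f,r["uv"])))
for a in ((-45,95,82),(-20,160,62),(10,210,45)): print(a,rel(*jugpose(nar(a[0],0,a[1]),a[2])))
```

```text
[527.83147687 125.67369031 257.44255884] [ 0.49165815  0.31814362 -1.50028994]
scene float 0.56 [343.2, 215.2] [645. 136.  32.]
(-45, 95, 82) (array([-0.0444,  0.0003,  0.0769]), array([ 1.500e-03,  4.718e-01, -3.000e-04]))
(-20, 160, 62) (array([-0.1213,  0.0004,  0.0893]), array([ 0.0016,  0.9163, -0.    ]))
(10, 210, 45) (array([-0.1355,  0.0004,  0.0832]), array([1.6000e-03, 1.2941e+00, 2.0000e-04]))
```

Request:
{"method": "jog_arm", "body": {"commands": [-0.01, 0, 0.015, 0, 0.1, 0, 6, -0.02, 0, 0.035, 0, 0.2, 0, 6, -0.03, 0, 0.055, 0, 0.32, 0, 6, -0.0444, 0, 0.077, 0, 0.47, 0, 6, -0.06, 0, 0.079, 0, 0.56, 0, 6, -0.075, 0, 0.082, 0, 0.65, 0, 6, -0.09, 0, 0.084, 0, 0.74, 0, 6, -0.105, 0, 0.087, 0, 0.83, 0, 6, -0.121, 0, 0.089, 0.0016, 0.916, 0, 6, -0.121, 0, 0.089, 0.0016, 0.916, 0, 6]}}

```text
time: 39.65
ee_pos: [457.7, 129.8, 286.6]
tool_rot: [-0.005, 0.989, -0.029, -0.147]
contact_force: [-0.1, -0.5, -1.2]
opening: 13.9
grasp_force: 55.0
```

Run:
```python
from plan import *
print(robot.read_state()["ee_pos"])
for a in ((10,215,45),(35,240,25),(50,285,0)): print(a,rel(*jugpose(nar(a[0],0,a[1]),a[2])))
```

```text
[457.71078953 129.81590974 286.61170026]
(10, 215, 45) (array([-0.0082,  0.0005, -0.0215]), array([-0.0006,  0.3758,  0.0007]))
(35, 240, 25) (array([0.0231, 0.0005, 0.0397]), array([-7.000e-04,  8.202e-01,  6.000e-04]))
(50, 285, 0) (array([0.0823, 0.0006, 0.0881]), array([-9.0000e-04,  1.3758e+00,  4.0000e-04]))
```

Request:
{"method": "jog_arm", "body": {"commands": [-0.002, 0, -0.005, 0, 0.09, 0, 6, -0.004, 0, -0.011, 0, 0.18, 0, 6, -0.006, 0, -0.016, 0, 0.28, 0, 6, -0.008, 0, -0.02, 0, 0.376, 0, 6, 0, 0, -0.005, 0, 0.49, 0, 6, 0.008, 0, 0.01, 0, 0.6, 0, 6, 0.015, 0, 0.025, 0, 0.71, 0, 6, 0.023, 0, 0.04, 0, 0.82, 0, 6, 0.035, 0, 0.05, 0, 0.91, 0, 6, 0.042, 0, 0.057, 0, 1, 0, 6]}}

```text
time: 40.9
ee_pos: [470.0, 128.9, 250.7]
tool_rot: [0.007, 0.97, -0.028, 0.241]
contact_force: [0.6, 0.5, -2.0]
opening: 13.9
grasp_force: 55.0
```

Run:
```python
from plan import *
print(robot.read_state()["ee_pos"])
print(rel(*jugpose(nar(50,0,285),0)))
```

```text
[469.98205937 128.90941472 250.74738789]
(array([0.0081, 0.0001, 0.0456]), array([1.100e-03, 3.795e-01, 2.000e-04]))
```

Request:
{"method": "jog_arm", "body": {"commands": [0.002, 0, 0.01, 0, 0.08, 0, 6, 0.004, 0, 0.02, 0, 0.16, 0, 6, 0.006, 0, 0.03, 0, 0.24, 0, 6, 0.008, 0, 0.04, 0, 0.32, 0, 6, 0.008, 0, 0.0456, 0.001, 0.3795, 0, 6, 0.008, 0, 0.0456, 0.001, 0.3795, 0, 6, 0.008, 0, 0.0456, 0.001, 0.3795, 0, 6, 0.008, 0, 0.0456, 0.001, 0.3795, 0, 6, 0.008, 0, 0.0456, 0.001, 0.3795, 0, 6, 0.008, 0, 0.0456, 0.001, 0.3795, 0, 6]}}

```text
time: 42.15
ee_pos: [484.3, 128.2, 233.8]
tool_rot: [0.011, 0.923, -0.027, 0.383]
contact_force: [-0.3, -0.6, -1.5]
opening: 14.2
grasp_force: 55.0
```

Run:
```python
from plan import *
print(robot.read_state()["ee_pos"])
f=robot.grab_frame("top");save(f,"top10")
for r in robot.spot_point("float",f)[:4]: print("top",round(r["p"],2),r["uv"],np.round(unproj(f,r["uv"])))
a=cv2.imread("pics/top10.png")[130:270,120:320];g=cv2.imread("pics/top10.png")
f=robot.grab_frame("scene");save(f,"scene10");b=f["frame"][150:290,250:450,::-1]
for r in robot.spot_point("float",f)[:4]: print("scene",round(r["p"],2),r["uv"],np.round(unproj(f,r["uv"])))
cv2.imwrite("pics/c10.png",cv2.resize(np.vstack([a,b]),None,fx=2.1,fy=2.1,interpolation=cv2.INTER_CUBIC))
print(rel(*tilt(10,45,[500,-112,232])))
```

```text
[484.26734874 128.15414356 233.80326492]
top 0.67 [198.0, 150.7] [658. 116. 284.]
top 0.46 [230.9, 175.2] [656.  66.  37.]
scene 0.61 [342.6, 215.5] [645. 133.  32.]
(array([0.0397, 0.4777, 0.0443]), array([ 0.209 , -0.0013, -0.2099]))
```

View pics/c10.png

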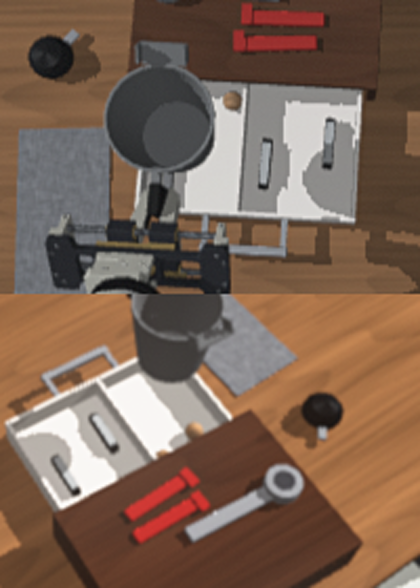

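The jug is empty, and two floats show in the narrow section (the third must be under the roof; I'll verify later). Carrying it back to the coaster.

Request:
{"method": "jog_arm", "body": {"commands": [0.002, 0.02, 0.002, 0.01, 0, -0.01, 6, 0.005, 0.06, 0.005, 0.03, 0, -0.03, 6, 0.009, 0.11, 0.01, 0.05, 0, -0.05, 6, 0.013, 0.17, 0.015, 0.075, 0, -0.075, 6, 0.018, 0.23, 0.02, 0.1, 0, -0.1, 6, 0.024, 0.29, 0.026, 0.13, 0, -0.13, 6, 0.03, 0.35, 0.032, 0.155, 0, -0.155, 6, 0.035, 0.41, 0.039, 0.18, 0, -0.18, 6, 0.039, 0.46, 0.043, 0.2, 0, -0.2, 6, 0.04, 0.478, 0.044, 0.21, 0, -0.21, 6]}}

```text
time: 43.6
ee_pos: [499.9, -113.9, 232.0]
tool_rot: [-0.033, 0.92, 0.08, 0.382]
contact_force: [-0.3, 0.2, -2.2]
opening: 13.8
grasp_force: 55.0
```

Run:
```python
from plan import *
print(robot.read_state()["ee_pos"])
print(rel(*tilt(22.7,45,[411.5,-353.5,150])))
f=robot.grab_frame("top");save(f,"top11")
c=cv2.resize(f["frame"][190:270,310:420,::-1],None,fx=5,fy=5);cv2.imwrite("pics/c11.png",c)
K=f["frame"][205:260,330:395].astype(np.uint8);P=cloud(f)[205:260,330:395]
hsv=cv2.cvtColor(K,cv2.COLOR_RGB2HSV)
m=(P[...,2]>2.5)&(P[...,2]<9);m=cv2.morphologyEx(m.astype(np.uint8),cv2.MORPH_OPEN,np.ones((3,3)))
n,l,st,ce=cv2.connectedComponentsWithStats(m)
for i in range(1,n):
    if st[i,4]>100: print(st[i],P[l==i].mean(0))
```

```text
[ 499.90356727 -113.88849444  231.99004204]
(array([-0.2976,  0.4415, -0.066 ]), array([ 0.2002, -0.0009, -0.2004]))
[ 23  23  30  16 206] [ 482.05391855 -342.77681711    5.17830685]
```

Request:
{"method": "jog_arm", "body": {"commands": [-0.01, 0.02, 0, 0.01, 0, -0.01, 6, -0.04, 0.06, -0.005, 0.03, 0, -0.03, 6, -0.08, 0.12, -0.012, 0.055, 0, -0.055, 6, -0.12, 0.18, -0.02, 0.08, 0, -0.08, 6, -0.16, 0.24, -0.03, 0.11, 0, -0.11, 6, -0.2, 0.3, -0.04, 0.135, 0, -0.135, 6, -0.24, 0.36, -0.05, 0.16, 0, -0.16, 6, -0.28, 0.415, -0.06, 0.185, 0, -0.185, 6, -0.2976, 0.4415, -0.066, 0.2, 0, -0.2, 6, -0.2976, 0.4415, -0.066, 0.2, 0, -0.2, 6]}}

```text
time: 44.9
ee_pos: [411.8, -352.5, 149.5]
tool_rot: [-0.076, 0.906, 0.182, 0.375]
contact_force: [0.4, 1.0, -1.7]
opening: 13.9
grasp_force: 55.0
```

Run:
```python
from plan import *
print(robot.read_state()["ee_pos"])
for z in (100,83,81.5): print(rel(*tilt(22.7,45,[411.5,-353.5,z])))
```

```text
[ 411.82195663 -352.45052469  149.50753324]
(array([-0.071 ,  0.0018,  0.069 ]), array([-0.001 , -0.0004, -0.0011]))
(array([-0.0951,  0.0018,  0.093 ]), array([-0.001 , -0.0004, -0.0011]))
(array([-0.0972,  0.0018,  0.0952]), array([-0.001 , -0.0004, -0.0011]))
```

Lower to contact, then check the force before releasing.

Request:
{"method": "jog_arm", "body": {"commands": [-0.02, 0, 0.02, 0, 0, 0, 6, -0.05, 0.001, 0.049, 0, 0, 0, 6, -0.075, 0.001, 0.073, 0, 0, 0, 6, -0.086, 0.0018, 0.084, 0, 0, 0, 6, -0.09, 0.0018, 0.088, 0, 0, 0, 6, -0.093, 0.0018, 0.091, 0, 0, 0, 6, -0.095, 0.0018, 0.093, 0, 0, 0, 6, -0.0965, 0.0018, 0.0945, 0, 0, 0, 6, -0.0965, 0.0018, 0.0945, 0, 0, 0, 6, -0.0965, 0.0018, 0.0945, 0, 0, 0, 6]}}

```text
time: 46.15
ee_pos: [411.8, -353.0, 82.7]
tool_rot: [-0.076, 0.905, 0.182, 0.376]
contact_force: [0.1, 0.5, -1.3]
opening: 13.4
grasp_force: 55.0
```

Request:
{"method": "jog_arm", "body": {"commands": [-0.0014, 0, 0.0014, 0, 0, 0, 6, -0.0024, 0, 0.0024, 0, 0, 0, 6, -0.0024, 0, 0.0024, 0, 0, 0, 6, -0.0024, 0, 0.0024, 0, 0, 0, 16, -0.0024, 0, 0.0024, 0, 0, 0, 22, -0.0024, 0, 0.0024, 0, 0, 0, 30, -0.0024, 0, 0.0024, 0, 0, 0, 40, -0.0024, 0, 0.0024, 0, 0, 0, 50, -0.0024, 0, 0.0024, 0, 0, 0, 50, -0.0024, 0, 0.0024, 0, 0, 0, 50]}}

```text
time: 47.4
ee_pos: [411.8, -352.9, 80.9]
tool_rot: [-0.076, 0.905, 0.182, 0.376]
contact_force: [-0.2, -0.1, 0.1]
opening: 49.9
grasp_force: 0.0
```

Request:
{"method": "jog_arm", "body": {"commands": [0, 0, -0.02, 0, 0, 0, 50, 0, 0, -0.06, 0, 0, 0, 50, 0, 0, -0.12, 0, 0, 0, 50, 0, 0, -0.18, 0, 0, 0, 50, 0, 0, -0.24, 0, 0, 0, 50, 0, 0, -0.28, 0, 0, 0, 50, 0, 0, -0.3, 0, 0, 0, 50, 0, 0, -0.3, 0, 0, 0, 50, 0, 0, -0.3, 0, 0, 0, 50, 0, 0, -0.3, 0, 0, 0, 50]}}

```text
time: 48.65
ee_pos: [314.1, -393.7, 186.3]
tool_rot: [-0.076, 0.905, 0.182, 0.376]
contact_force: [0.1, 0.0, 0.7]
opening: 49.6
grasp_force: 0.0
```

Run:
```python
from plan import *
s=robot.read_state();print(s["ee_pos"],s["q"])
f=robot.grab_frame("wrist");P=cloud(f,s)
m=(P[...,2]>110)&(P[...,2]<126)&(abs(P[...,0]-500)<130)&(abs(P[...,1]+320)<110)
q=P[m][:,:2]
from scipy.optimize import least_squares
r=least_squares(lambda v:np.hypot(*(q-v[:2]).T)-v[2],[495,-318,60],loss="soft_l1",f_scale=2);print("rim",r.x,len(q),P[m][:,2].max())
f=robot.grab_frame("top");save(f,"top12")
for t in ("jug","coaster","float","pad"):
    for r in robot.spot_point(t,f)[:4]: print(t,round(r["p"],2),np.round(r["uv"]),np.round(unproj(f,r["uv"])))
print(rel(*down(np.radians(-3.35),[441,51,150])))
print(rel(*down(np.radians(-50),[390,-250,260])))
```

```text
[ 314.11799132 -393.65333784  186.27846369] [-1.35549335 -0.23023009  1.99391436  0.77008115  1.56225095 -0.26404858]
rim [ 493.26038347 -318.6096126    59.36757758] 4097 125.99963913809466
jug 0.92 [367. 231.] [ 494. -337.   10.]
jug 0.61 [441. 219.] [ 530. -559.    6.]
coaster 0.94 [359. 227.] [ 504. -312.    9.]
coaster 0.3 [381. 258.] [ 411. -348.  116.]
float 0.5 [208. 179.] [644. 134.  37.]
float 0.43 [235. 176.] [655.  55.  31.]
pad 0.69 [275. 198.] [590. -63.  25.]
pad 0.65 [137. 303.] [288. 331.  19.]
pad 0.62 [247. 207.] [563.  18.  28.]
pad 0.47 [100. 255.] [422. 444.  20.]
(array([ 0.3568, -0.7221,  0.4618]), array([ 0.5568, -0.8937, -1.3425]))
(array([ 0.2816, -0.2066,  0.0748]), array([ 0.1503, -0.9938, -0.3628]))
```

View pics/top12.png

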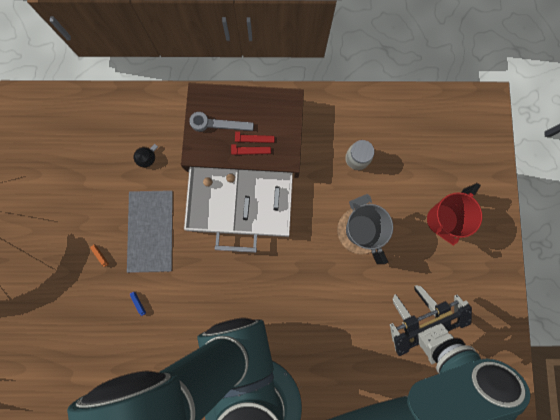

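The jug stands near the coaster's middle (365,230), pads are at (247,207) and (277,198), and floats show at (208,182) and (230,177). On the way to the handle I'll peek under the roof for the third float.

Run:
```python
from plan import *
print(rel(*tilt(10,45,[420,-120,260])))
```

```text
(array([ 0.3917, -0.4231,  0.1852]), array([-0.2011, -0.0015,  0.2005]))
```

Request:
{"method": "jog_arm", "body": {"commands": [0.08, 0, -0.08, 0, 0, 0, 50, 0.14, -0.03, -0.06, 0, 0, 0, 50, 0.17, -0.1, -0.02, -0.04, 0, 0.04, 50, 0.21, -0.17, 0.02, -0.08, 0, 0.08, 50, 0.25, -0.24, 0.06, -0.12, 0, 0.12, 50, 0.3, -0.31, 0.1, -0.16, 0, 0.16, 50, 0.35, -0.38, 0.15, -0.2, 0, 0.2, 50, 0.39, -0.423, 0.185, -0.2, 0, 0.2, 50, 0.39, -0.423, 0.185, -0.2, 0, 0.2, 50, 0.39, -0.423, 0.185, -0.2, 0, 0.2, 50]}}

```text
time: 50.2
ee_pos: [430.9, -128.7, 259.9]
tool_rot: [-0.037, 0.921, 0.083, 0.379]
contact_force: [-0.5, 0.2, 0.0]
opening: 50.6
grasp_force: 0.0
```

Run:
```python
from plan import *
s=robot.read_state();print(s["ee_pos"],s["q"])
print(rel(*tilt(-3.35,48,[440,75,210])))
```

```text
[ 430.86236979 -128.66474045  259.8920195 ] [-0.70337718 -0.8295745   2.24880356  0.61842027  1.2341145   0.62742161]
(array([-0.0068, -0.3968,  0.1369]), array([-0.215 , -0.0596,  0.2172]))
```

Run:
```python
from plan import *
print(rel(*tilt(5,46,[510,-60,230])));print(rel(*tilt(-3.35,48,[500,75,190])))
```

```text
(array([ 0.0857, -0.1062,  0.1699]), array([-0.089 , -0.016 ,  0.0807]))
(array([ 0.049 , -0.3749,  0.2483]), array([-0.215 , -0.0596,  0.2172]))
```

Request:
{"method": "jog_arm", "body": {"commands": [0.04, -0.01, 0.05, 0, 0, 0, 50, 0.07, -0.04, 0.11, -0.03, 0, 0.03, 50, 0.0857, -0.1, 0.165, -0.09, -0.016, 0.08, 50, 0.08, -0.16, 0.19, -0.12, -0.03, 0.12, 50, 0.07, -0.22, 0.21, -0.15, -0.04, 0.15, 50, 0.06, -0.28, 0.225, -0.18, -0.05, 0.18, 50, 0.055, -0.34, 0.24, -0.21, -0.06, 0.21, 50, 0.049, -0.375, 0.248, -0.215, -0.06, 0.217, 50, 0.049, -0.375, 0.248, -0.215, -0.06, 0.217, 50, 0.049, -0.375, 0.248, -0.215, -0.06, 0.217, 50]}}

```text
time: 51.45
ee_pos: [500.4, 73.7, 190.3]
tool_rot: [0.011, 0.933, -0.028, 0.358]
contact_force: [-0.3, 0.1, 1.3]
opening: 50.3
grasp_force: 0.0
```

Run:
```python
from plan import *
s=robot.read_state();print(s["ee_pos"],s["q"])
f=robot.grab_frame("wrist");save(f,"w13")
for t in ("float","pad"):
    for r in robot.spot_point(t,f)[:4]: print(t,round(r["p"],2),np.round(r["uv"]),np.round(unproj(f,r["uv"],s)))
print(rel(*down(np.radians(-3.35-90),[441,51,170])))
```

```text
[500.37931483  73.70887186 190.29186668] [ 0.18803956 -0.70500784  2.28442456 -0.21942102  0.85718979  1.90224708]
float 0.82 [217. 190.] [633. 136.  39.]
float 0.61 [273. 179.] [644.  72.  38.]
float 0.52 [239. 146.] [669. 107.  69.]
float 0.45 [296.  99.] [715.  42.  87.]
pad 0.93 [391. 223.] [590. -60.  17.]
(array([-0.1133,  0.0529, -0.0472]), array([ 8.000e-04, -9.331e-01, -3.000e-03]))
```

View pics/w13.png

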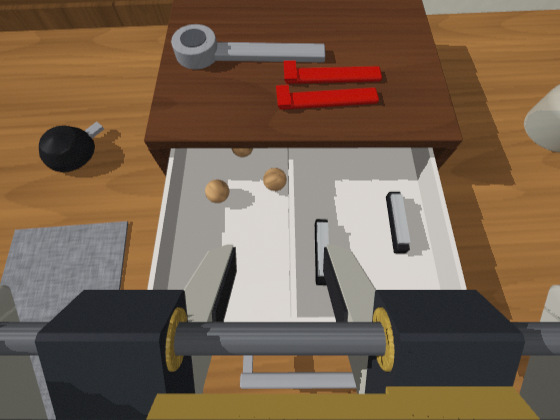

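All three floats are in the narrow section at (217,190), (275,179) and (242,148), with both pads in the wide one. Moving in front of the bar to push the tray home.

Request:
{"method": "jog_arm", "body": {"commands": [0, 0, -0.01, 0, -0.2, 0, 20, -0.01, 0, -0.02, 0, -0.4, 0, 10, -0.03, 0.01, -0.03, 0, -0.6, 0, 0, -0.05, 0.02, -0.04, 0, -0.8, 0, 0, -0.08, 0.03, -0.06, 0, -0.933, 0, 0, -0.11, 0.04, -0.075, 0, -0.933, 0, 0, -0.14, 0.05, -0.085, 0, -0.933, 0, 0, -0.167, 0.055, -0.095, 0, -0.933, -0.003, 0, -0.167, 0.055, -0.095, 0, -0.933, -0.003, 0, -0.167, 0.055, -0.095, 0, -0.933, -0.003, 0], "force": 20}}

```text
time: 52.85
ee_pos: [405.1, 53.3, 170.0]
tool_rot: [0.0, 1.0, -0.028, 0.0]
contact_force: [0.7, -0.3, -0.3]
opening: 0.7
grasp_force: 0.0
```

Run:
```python
from plan import *
s=robot.read_state();print(s["ee_pos"],s["q"],s["opening"])
for x,z in ((405,42),): print(rel(*down(np.radians(-93.35),[x,53,z])))
```

```text
[405.11205623  53.27701568 169.96707137] [ 6.86800436e-02 -4.77213277e-01  2.06611627e+00 -5.28872435e-04
  1.55187290e+00  1.69613117e+00] 0.6516822845159548
(array([-0.0004,  0.0005,  0.2559]), array([ 0.0005, -0.0011,  0.0023]))
```

Request:
{"method": "jog_arm", "body": {"commands": [0, 0, 0.06, 0, 0, 0, 0, 0, 0, 0.14, 0, 0, 0, 0, 0, 0, 0.2, 0, 0, 0, 0, 0, 0, 0.24, 0, 0, 0, 0, 0, 0, 0.255, 0, 0, 0, 0, 0.02, 0, 0.255, 0, 0, 0, 0, 0.04, 0, 0.255, 0, 0, 0, 0, 0.06, 0, 0.255, 0, 0, 0, 0, 0.08, 0, 0.255, 0, 0, 0, 0, 0.1, 0, 0.255, 0, 0, 0, 0]}}

```text
time: 54.1
ee_pos: [455.6, 50.2, 42.2]
tool_rot: [0.0, 1.0, -0.028, -0.0]
contact_force: [-2.5, 0.6, 0.4]
opening: 0.5
grasp_force: 1.0
```

Request:
{"method": "jog_arm", "body": {"commands": [0.03, 0, 0, 0, 0, 0, 0, 0.06, 0, 0, 0, 0, 0, 0, 0.09, 0, 0, 0, 0, 0, 0, 0.12, 0, 0, 0, 0, 0, 0, 0.15, 0, 0, 0, 0, 0, 0, 0.18, 0, 0, 0, 0, 0, 0, 0.21, 0, 0, 0, 0, 0, 0, 0.235, 0, 0, 0, 0, 0, 0, 0.25, 0, 0, 0, 0, 0, 0, 0.26, 0, 0, 0, 0, 0, 0]}}

```text
time: 55.35
ee_pos: [585.0, 42.8, 42.1]
tool_rot: [0.0, 1.0, -0.028, -0.0]
contact_force: [-1.0, -0.1, 0.9]
opening: 0.5
grasp_force: 0.9
```

Run:
```python
from plan import *
s=robot.read_state();print(s["ee_pos"],s["contact_force"])
f=robot.grab_frame("wrist")
P=cloud(f,s).reshape(-1,3);b=P[(abs(P[:,2]-45)<5)&(P[:,0]>560)&(P[:,0]<640)&(abs(P[:,1]-45)<75)&(abs(P[:,1]-s["ee_pos"][1])>25)]
print(len(b),np.percentile(b[:,0],[2,25,50,75,98]) if len(b) else '')
```

```text
[584.97060729  42.84101571  42.06706244] [-0.96035929 -0.1081571   0.87139687]
6281 [592.54946245 600.16804469 606.14057348 621.81268865 638.55261859]
```

Request:
{"method": "jog_arm", "body": {"commands": [0.01, 0, 0, 0, 0, 0, 0, 0.02, 0, 0, 0, 0, 0, 0, 0.028, 0, 0, 0, 0, 0, 0, 0.034, 0, 0, 0, 0, 0, 0, 0.038, 0, 0, 0, 0, 0, 0, 0.04, 0, 0, 0, 0, 0, 0, 0.042, 0, 0, 0, 0, 0, 0, 0.042, 0, 0, 0, 0, 0, 0, 0.042, 0, 0, 0, 0, 0, 0, 0.042, 0, 0, 0, 0, 0, 0]}}

```text
time: 56.65
ee_pos: [605.6, 41.7, 42.1]
tool_rot: [0.0, 1.0, -0.028, 0.0]
contact_force: [-0.3, -0.6, -0.2]
opening: 0.6
grasp_force: 0.0
```

Request:
{"method": "jog_arm", "body": {"commands": [0.002, 0, 0, 0, 0, 0, 0, 0.002, 0, 0, 0, 0, 0, 0, 0.004, 0, 0, 0, 0, 0, 0, 0.004, 0, 0, 0, 0, 0, 0, 0.004, 0, 0, 0, 0, 0, 0, 0.006, 0, 0, 0, 0, 0, 0, 0.006, 0, 0, 0, 0, 0, 0, 0.006, 0, 0, 0, 0, 0, 0, 0.006, 0, 0, 0, 0, 0, 0, 0.006, 0, 0, 0, 0, 0, 0]}}

```text
time: 57.9
ee_pos: [607.6, 41.6, 42.0]
tool_rot: [0.0, 1.0, -0.028, -0.001]
contact_force: [-12.2, 1.1, 7.7]
opening: 0.8
grasp_force: 6.5
```

The force rise shows the end stop has been reached. Back off, rise and check.

Request:
{"method": "jog_arm", "body": {"commands": [-0.01, 0, 0, 0, 0, 0, 0, -0.04, 0, 0, 0, 0, 0, 0, -0.08, 0, 0, 0, 0, 0, 0, -0.12, 0, -0.04, 0, 0, 0, 0, -0.16, 0, -0.1, 0, 0, 0, 0, -0.2, 0, -0.18, 0, 0, 0, 0, -0.24, 0, -0.26, 0, 0, 0, 0, -0.26, 0, -0.34, 0, 0, 0, 0, -0.26, 0, -0.36, 0, 0, 0, 0, -0.26, 0, -0.36, 0, 0, 0, 0]}}

```text
time: 59.15
ee_pos: [478.6, 49.0, 221.9]
tool_rot: [0.0, 1.0, -0.028, 0.0]
contact_force: [-0.2, 0.5, -0.0]
opening: 0.4
grasp_force: 0.0
```

Run:
```python
from plan import *
s=robot.read_state();print(s["ee_pos"])
f=robot.grab_frame("top");save(f,"top14")
for t in ("tray_handle","jug","coaster"):
    for r in robot.spot_point(t,f)[:2]: print(t,round(r["p"],2),np.round(r["uv"]),np.round(unproj(f,r["uv"])))
P=cloud(f).reshape(-1,3)
m=(abs(P[:,2]-43)<8)&(P[:,0]>560)&(P[:,0]<640)&(abs(P[:,1]-40)<90);b=P[m];b=b[b[:,0]<np.median(b[:,0])+8];print(b.mean(0),cv2.minAreaRect(b[:,:2].astype(np.float32)))
for x in range(595,680,5):
    k=(P[:,0]>x)&(P[:,0]<x+5)&(abs(P[:,1]-40)<40); print(x,np.round(np.percentile(P[k,2],[50,95]),0) if k.any() else '',end=';')
```

```text
[478.64886773  49.02526096 221.93795993]
tray_handle 0.94 [241. 186.] [522.  -8. 538.]
jug 0.79 [441. 218.] [ 533. -559.    6.]
jug 0.73 [363. 230.] [ 496. -325.    8.]
coaster 0.96 [360. 231.] [ 494. -314.   11.]
[623.12719971  31.58411986  44.78183018] ((622.1868286132812, 38.32422637939453), (17.8747501373291, 116.8336410522461), 0.026993516832590103)
595 ;600 [0. 2.];605 [0. 1.];610 [2. 3.];615 [43. 48.];620 [46. 49.];625 [46. 50.];630 [43. 43.];635 [1. 2.];640 [-0.  6.];645 [0. 4.];650 [0. 5.];655 [0. 3.];660 [ 1. 51.];665 [36. 79.];670 [73. 79.];675 [77. 80.];
```

View pics/top14.png

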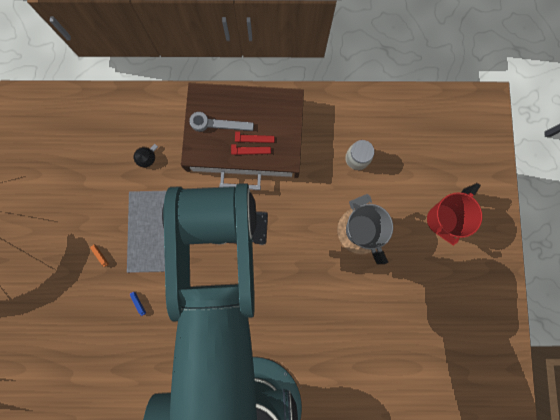

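The tray's handle is at (241,183) px (x = 623 mm, which is home), the jug is upright on the coaster, and the bystanders haven't moved. Handing in.

```bash
python3 -c "
from station import robot
print(robot.sign_off())"
```

```text
the job is handed in; nothing more can be done
None
```

Job handed in at about 59 s: two brake pads and three floats are in their tray sections, the empty jug is upright on its coaster, and the tray is fully home; sign-off returned no verdict.

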